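# Hang a machined bracket in the blow-off cabinet and give it air

## Robot

A 6-joint arm with a two-finger parallel gripper is mounted at the origin on the work surface. World frame = base frame: x ahead of the robot, y to its left, z up, the work surface at z = 0. Lengths are in m, angles in degrees, forces in N, time in s.
With the tool pointing down it reaches from about 0.375 to 0.9 m from the base axis. Payload 3.1 kg.
Tool frame: the origin (TCP) lies between the finger pads; the fingertips stand 22 mm ahead of it and the grasp point (between the pads) lies 3 mm ahead of it (bot.tip_extent is the distance from the TCP to the fingertips, in m); y points along the fingers, z is the direction in which the jaws open and shut, and the axes are right-handed (so a half turn about y gives the same grasp; the last joint's range is limited). The gripper opens to 87 mm and grips with 3 to 60 N. Pads are 19 mm wide; open, the fingers measure 117 mm over their backs; the gripper's body (75 mm by 190 mm) begins 51 mm behind the grasp point.
Start: joints at [-75.315, 30.224, 82.088, -0, 67.689, -10.227], TCP at [0.263, -0.567, 0.245] pointing down, gripper open.
Joint ranges: [-176.69, 176.69], [-43.24, 126.21], [12.49, 139.97], [-82, 262], [0, 151.66], [-163.58, 163.58]. Speed limits (degrees/s): [159.86, 159.86, 180, 180, 180, 180].

## Interface

Orientations are given as a 3x3 rotation matrix whose columns are the frame's x, y, z axes.
In Python, from rig import bot, eyes, models gives the robot as it stands. The module is installed in compiled form; this text tells all that it offers.
- The arm moves only by the tool arm_command, never from a script. Its arguments are lists of equal length, an entry for each row: "translation": the shift along the tool's x, y, z each as a share of 0.08 m, from -1 to 1, a list of three; "rotation": the turn, a rotation vector about the tool's x, y, z each as a share of 60 degrees, from -1 to 1, a list of three; "grip": the closure, from -1 (fully open) to 1 (shut), so that 0 is half open. In form: {"translation": [[x, y, z], ...], "rotation": [[rx, ry, rz], ...], "grip": [grip, ...]}. A call has 1 to 5 rows; each row is the pose to reach, as a shift and turn from the pose commanded when the call began, along the tool's axes at that moment; what a row does not reach only later rows make up. A row lasts 1/10 s, in which the tool goes at most 50 mm and 8.59 degrees, less where a joint would pass 70% of its speed; a pose out of reach is approached as far as the arm can. A call with a number of a shift or a turn outside -1 to 1 is refused whole. A call with a gripper value outside its range is refused whole. The fingers move at their own pace and stop on an object; the grip force is fixed at half the most. Time passes only in rows, so rows that repeat a pose let the fingers close. It gives the time, the measured TCP pose, the force and the opening at its end, in the units of the state.
- bot.read_state(): the state, without advancing time (a new reading comes with each control period).
- eyes.capture(name): name is "side" or "top"; returns a dict with "image" (480x640x3 uint8, blue, green, red), "mtx" (3x3 intrinsics, pixels), "rvec" (rotation vector, rad) and "tvec" (3), from world to camera coordinates, as OpenCV has them. Camera axes: x right, y down, z forward; pixel columns grow to the right and rows downward; lengths in m; the calibration is good to about 2 mm. A picture is of the moment at which its call begins. There is no depth.
- bot.hand_in(): hands the job in, once; it reports no verdict.
Trained networks look in the newest picture that a camera, given by its name, has taken for a name from the list of things; names that differ only in an ending like _2 or _b are one class to them, and where a whole thing is asked for, a point or a joint stands for the part that bears it (a point fixed in the world has none). Each returns a list of dicts, best first, with "conf" (0 to 1); they miss things now and then, are a little off and sometimes report something else, mostly with a low value. They report only what shows in the picture. A call takes as long as a camera call.
- models.recognise(camera, thing): "extent" ([left, top, right, bottom] as shares, 0 to 1, of the picture: columns of its width, rows of its height, round what is visible of it).
- models.spot_point(camera, thing): "point" ([column, row] as shares, 0 to 1, of the picture: columns of its width, rows of its height: a listed point, or the origin of a listed thing).
The state is a dict: "time_s": time; "joint_positions": joint angles; "qvel": joint speeds; "tau": joint torques, N m; "position": TCP position; "tcp_rot": TCP orientation; "force": force on the tool from outside, world axes, zero at the start; "moment": the same for the moment, N m; "opening": opening from 0.0 (shut) to 1.0 (fully open).
Only numpy, scipy, OpenCV 4.12 (cv2) and the standard library are available. Lean on these libraries where they do the work, as an engineer would, in place of code of your own. Each camera call takes 0.05 s, during which the arm holds its last target. There are 200 camera calls.

## Task

Hang the aluminium bracket by its eye on the hook inside the blow-off cabinet, going in through the front opening without touching the cabinet with the bracket or the arm (the hook itself may be touched). Once it hangs free, tilt the air valve's lever well over to its green side, hold it there for about a second and let it spring back upright. Never tilt the lever to the red side, and leave the bottle, the tape and the spanner where they are.

Things in the scene. Friction and masses are not known exactly. Their poses are not given: they have to be found in the camera images.
- cabinet: Fixed blow-off cabinet of blue sheet steel on the bench, 200 deep (x) x 280 wide (y) x 420 tall, clear side windows, wire-mesh roof. Origin: centre of its underside; x points from the open front (x = -100) to the back wall (inner face x = 94), z up. Floor top z = 12; side walls y = +-134, with copper pipes and nozzles out to y = +-104 between x = 45 and 65.
- opening (a point): Centre of the cabinet's front opening, in its front plane, axes as the cabinet. The opening is free for 120 either side in y, down to the sill 25 above the cabinet's underside and up to the lintel at 380. The frame is 20 deep (x).
- hook_zone (a point): Place on the cabinet (its x -40, y 0, z 220, same axes) in the middle of where the hook can be, 60 in from the front; a part hangs here in x and y. Hook: steel arm 8 thick, level, along x in the plane y = 0; 25 before this point its tip bends up, ending 40 before it and 20 above the arm's axis; a collar (diameter 20) 30 behind. Arm height NOT reported: anywhere within +-25 of this point, rigid.
- bracket_center (a point): Centre (half-way up) of the loose aluminium bracket, 143 tall, 0.3-0.6 kg. z up, x along the bore of its eye, y across; same front and back. Foot 56 (x) x 64 (y) x 12 thick, underside 71.5 below this point. An upright web 40 wide (y) x 20 thick (x) can be gripped on its flat sides (y = +-20) from 12 to 87 above the underside. On top the eye: ring 56 outer, 34 bore diameter, 20 thick (x).
- bracket_eye (a point): Centre of the bracket's eye, 115 above the bracket's underside and 43.5 above bracket_center; axes as bracket_center. Hung on the hook it lies 13 below the axis of the hook's arm.
- valve: Fixed hand-lever air valve on a pedestal, foot plate 100 (x) x 130 (y), aluminium valve block 120 long (y) with its top at z = 80. Origin: centre of its underside, z up. A green plate on the block's top marks its +y side, a red plate its -y side.
- lever (a joint): Spring-centred lever of the valve, rad: 0 upright, positive tilted to the green side (+y of the valve), stops at +-0.40. It turns about an axis along the valve's x, 84 above the valve's underside; the spring needs about 6 N sideways at the knob for full tilt, and brings it back upright when let go.
- lever_knob (a point): Centre of the black ball knob, 36 in diameter, on top of the 11 thick lever rod, 105 from the lever's axis (189 above the bench when upright).
- water_bottle: Loose clear water bottle with a blue cap, 64 in diameter, 200 tall. Origin: centre of its underside.
- tape_roll: Loose roll of black tape lying flat, 100 in diameter, 48 high. Origin: centre of its underside.
- spanner: Loose open-ended spanner lying flat on the bench, 180 long along its x. Origin: centre of its underside.

How it is judged:
By the outcome, as a careful person would: the job done as asked, in the order asked, and still so for the second after the job is handed in, with the robot touching nothing.
It also fails if it takes over 69 s, if anything falls off the work surface, if the arm or the gripper's body presses on something with over 40 N, if the wrist force passes 120 N, or if a joint passes its speed limit or range.

## Working session

There is one attempt and no reset: what is moved stays moved. The work goes in short steps, Python scripts to look and compute and a tool call to move; the robot and the scene stay as the last step left them, time stands still between calls to the robot, and variables do not carry over. Pictures are saved under pics/ and viewed, about 8 in all and at most 12, crops included, and the job is handed in when it is done.

Besides the shell and the picture viewer there is one more tool, called after "Emit:" by a JSON object that holds its "fn" and its "kwargs". arm_command: Moves the arm, as the interface text tells. Shift numbers are shares of 0.08 m and turn numbers shares of 60 degrees, none past 1 either way. Its arguments: {"type":"object","properties":{"translation":{"type":"array"},"rotation":{"type":"array"},"grip":{"type":"array"}},"required":["translation","rotation","grip"]}

```bash
mkdir -p pics; ls
cat > h.py <<'E'
import numpy as np, cv2
from rig import bot, eyes, models
def cap(n,save=None):
    c=eyes.capture(n)
    if save: cv2.imwrite('pics/'+save,c['image'])
    R,_=cv2.Rodrigues(np.array(c['rvec'],float)); c['R']=R; c['t']=np.array(c['tvec'],float).reshape(3); c['K']=np.array(c['mtx'],float)
    return c
def proj(c,P):
    p,_=cv2.projectPoints(np.array(P,float).reshape(-1,3),c['R'] @ np.eye(3) if False else np.array(c['rvec'],float),c['t'],c['K'],None); return p.reshape(-1,2)
def ray(c,uv):
    d=np.linalg.inv(c['K'])@np.array([uv[0],uv[1],1.]); return -c['R'].T@c['t'], c['R'].T@d
def atz(c,uv,z):
    o,d=ray(c,uv); return o+d*(z-o[2])/d[2]
def tri(c1,u1,c2,u2):
    P=[c['K']@np.hstack([c['R'],c['t'][:,None]]) for c in(c1,c2)]
    X=cv2.triangulatePoints(P[0],P[1],np.array(u1,float).reshape(2,1),np.array(u2,float).reshape(2,1)); X=(X[:3]/X[3]).ravel()
    e=max(np.linalg.norm(proj(c,X)[0]-u) for c,u in((c1,u1),(c2,u2))); return X,e
E
python3 - <<'E'
from h import *
c={n:cap(n,n+'0.png') for n in('side','top')}
for n in c: o=-c[n]['R'].T@c[n]['t']; print(n,o.round(3),c[n]['K'][0,0],c[n]['R'].round(2).tolist())
for t in 'cabinet opening hook_zone bracket_center bracket_eye valve lever_knob water_bottle tape_roll spanner'.split():
    u={}
    for n in c:
        r=models.spot_point(n,t)
        u[n]=[(np.array(x['point'])*[640,480],round(x['conf'],2)) for x in r[:2]]
    s=t+' '+str({n:[(a.round(1).tolist(),b) for a,b in u[n]] for n in u})
    if u['side'] and u['top']:
        X,e=tri(c['side'],u['side'][0][0],c['top'],u['top'][0][0]); s+=f' X{X.round(4)} e{e:.1f}'
    print(s)
print(bot.read_state()); print(bot.tip_extent)
E
```

```text
pics
side [0.132 0.53  0.905] 467.6678898290138 [[-0.76, -0.65, 0.0], [-0.48, 0.56, -0.68], [0.44, -0.52, -0.74]]
top [0.431 0.008 1.452] 558.1709424667505 [[-0.02, -1.0, -0.0], [-0.99, 0.02, -0.12], [0.12, 0.0, -0.99]]
cabinet {'side': [([267.6, 261.5], 0.56)], 'top': [([317.3, 203.4], 0.56)]} X[0.7165 0.0338 0.0122] e1.3
opening {'side': [([296.2, 226.3], 0.61), ([187.1, 382.5], 0.24)], 'top': [([310.8, 226.9], 0.85)]} X[0.618  0.0418 0.2108] e3.4
hook_zone {'side': [([272.0, 206.4], 0.88), ([210.3, 427.4], 0.21)], 'top': []}
bracket_center {'side': [([400.6, 203.3], 0.93), ([181.3, 359.4], 0.57)], 'top': [([452.6, 253.4], 0.82)]} X[ 0.5659 -0.3053  0.0664] e2.2
bracket_eye {'side': [([402.0, 194.4], 0.72)], 'top': [([456.1, 256.2], 0.93)]} X[ 0.5591 -0.3038  0.1013] e0.0
valve {'side': [([208.4, 424.0], 0.86)], 'top': [([178.0, 283.6], 0.64)]} X[0.5142 0.3971 0.0125] e1.5
lever_knob {'side': [([188.0, 386.3], 0.96), ([271.1, 261.0], 0.65)], 'top': [([158.2, 281.3], 0.54)]} X[0.5131 0.4002 0.1772] e4.2
water_bottle {'side': [([372.2, 188.3], 0.93)], 'top': [([468.3, 210.0], 0.93)]}
[... 301 characters left out ...]
874922e+01, -1.28767339e-03,
        6.76901621e+01, -1.02280937e+01]), 'qvel': array([ 0.02155728,  0.02444133,  0.14778435,  0.06017572, -0.02507368,
       -0.02974332]), 'tau': array([-4.67147420e-04, -4.40026259e+01, -1.76987600e+01,  6.35682419e-02,
        5.06389223e-02, -9.74573808e-07]), 'position': array([ 0.26328106, -0.5668129 ,  0.24458179]), 'tcp_rot': array([[-9.06946289e-01, -1.19552795e-05,  4.21246280e-01],
       [-4.21246280e-01, -3.63986915e-05, -9.06946289e-01],
       [ 2.61756097e-05, -9.99999999e-01,  2.79755412e-05]]), 'force': array([0.40447677, 0.01694629, 0.43702539]), 'moment': array([-0.00692141,  0.00351644, -0.01769687]), 'opening': 1.0012912559637246}
0.022
```

View pics/side0.png

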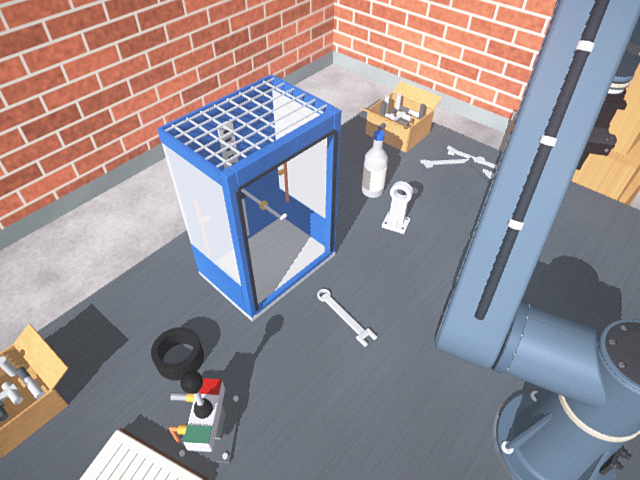

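View pics/top0.png

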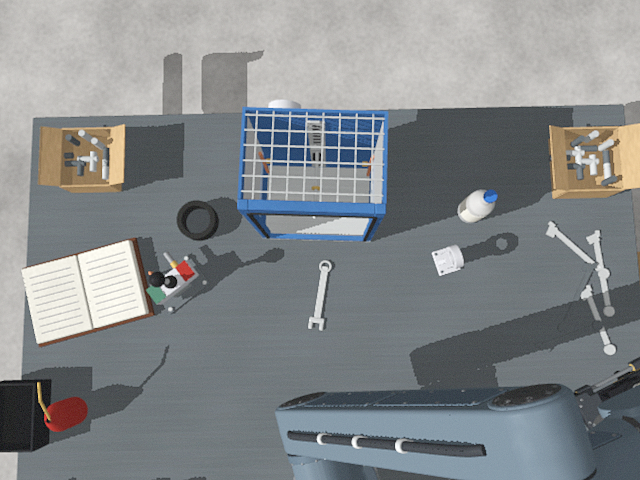

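Run:
```python
import cv2, numpy as np
t=cv2.imread('pics/top0.png'); s=cv2.imread('pics/side0.png')
def crop(im,x0,y0,w,h,k):
    c=cv2.resize(im[y0:y0+h,x0:x0+w],None,fx=k,fy=k,interpolation=cv2.INTER_CUBIC)
    for i in range(0,w,20): cv2.line(c,(i*k,0),(i*k,6),(0,255,255),1); cv2.putText(c,str(x0+i),(i*k,16),0,.33,(0,255,255),1)
    for i in range(0,h,20): cv2.line(c,(0,i*k),(6,i*k),(0,255,255),1); cv2.putText(c,str(y0+i),(8,i*k+4),0,.33,(0,255,255),1)
    return c
A=np.zeros((600,800,3),np.uint8)
def put(c,x,y): A[y:y+c.shape[0],x:x+c.shape[1]]=c
put(crop(t,230,95,165,150,2),0,0); put(crop(t,420,225,100,60,4),335,0)
put(crop(s,155,70,195,260,1),740-740,300) if 0 else None
put(crop(t,140,245,72,75,4),335,245); put(crop(s,370,170,45,70,4),625,245)
put(crop(s,230,165,110,95,3),0,305)
cv2.imwrite('pics/c1.png',A)
```

```text
Traceback (most recent call last):
ValueError: could not broadcast input array from shape (280,180,3) into shape (280,175,3)
```

```bash
cat > crop.py <<'E'
import cv2, numpy as np
def crop(im,x0,y0,w,h,k):
    c=cv2.resize(im[y0:y0+h,x0:x0+w],None,fx=k,fy=k,interpolation=cv2.INTER_CUBIC)
    for i in range(0,w,20): cv2.line(c,(i*k,0),(i*k,6),(0,255,255),1); cv2.putText(c,str(x0+i),(i*k,16),0,.33,(0,255,255),1)
    for i in range(0,h,20): cv2.line(c,(0,i*k),(6,i*k),(0,255,255),1); cv2.putText(c,str(y0+i),(8,i*k+4),0,.33,(0,255,255),1)
    return c
A=np.zeros((600,800,3),np.uint8)
def put(c,x,y): A[y:y+c.shape[0],x:x+c.shape[1]]=c
E
python3 - <<'E'
from crop import *
t=cv2.imread('pics/top0.png'); s=cv2.imread('pics/side0.png')
put(crop(t,230,95,165,150,2),0,0); put(crop(t,420,225,100,60,4),335,0)
put(crop(t,140,245,72,75,4),335,245); put(crop(s,372,170,43,70,4),626,245)
put(crop(s,230,165,110,95,3),0,305)
cv2.imwrite('pics/c1.png',A)
E
```

```text
(no output)
```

View pics/c1.png

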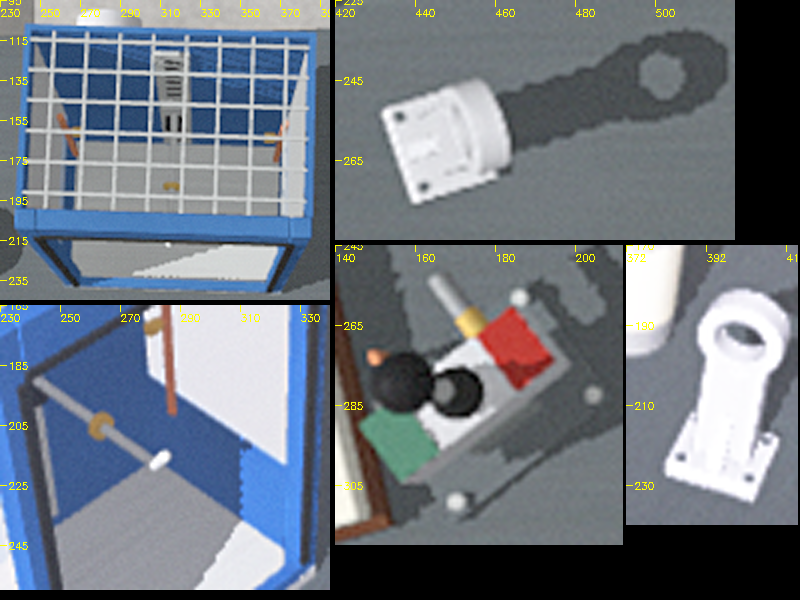

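Emit:
{"fn": "arm_command", "kwargs": {"translation": [[-0.5, -0.5, -0.3], [-1, -1, -0.6], [-1, -1, -0.6], [-1, -1, -0.6]], "rotation": [[0, -0.14, 0], [0, -0.28, 0], [0, -0.42, 0], [0, -0.55, 0]], "grip": [-1, -1, -1, -1]}}

```text
time_s: 1.5
position: [0.3178, -0.4885, 0.328]
tcp_rot: [[-0.524, 0.003, 0.852], [-0.852, -0.005, -0.524], [0.003, -1.0, 0.005]]
force: [-0.6, 0.3, 0.2]
opening: 1.001
```

```bash
cat > log.py <<'E'
from rig import bot
import json
s=bot.read_state()
d={k:(v.tolist() if hasattr(v,'tolist') else v) for k,v in s.items()}
open('log.jsonl','a').write(json.dumps(d)+'\n')
print(round(s['time_s'],2),s['joint_positions'].round(1),s['position'].round(4),s['force'].round(1),round(s['opening'],3)); print(s['tcp_rot'].round(3).tolist())
E
python3 log.py
cat > fit.py <<'E'
from h import *
from scipy.optimize import least_squares
c={n:cap(n) for n in('side','top')}
def T(p,P):
    x,y,a=p; C,S=np.cos(a),np.sin(a); P=np.array(P)/1000.
    return np.c_[x+C*P[:,0]-S*P[:,1], y+S*P[:,0]+C*P[:,1], P[:,2]]
obs={'cab':[('top',(-100,140,420),(237.5,210)),('top',(-100,-140,420),(385.5,213)),('top',(100,140,420),(244,107)),('top',(100,-140,420),(388.5,109)),
 ('side',(-100,-140,420),(340,112)),('side',(-100,140,0),(253,318)),('side',(-100,-140,0),(334,255)),('side',(100,140,420),(160,130))],
'br':[('top',(-28,32,0+12),(432,252)),('top',(-28,-32,12),(440.5,276)),('top',(28,-32,12),(461,269))],}
for k,p0 in(('cab',(.717,.034,-.04)),('br',(.566,-.305,np.radians(-72)))):
    f=lambda p:np.concatenate([proj(c[n],T(p,[P]))[0]-u for n,P,u in obs[k]])
    r=least_squares(f,p0,loss='soft_l1'); print(k,r.x[:2].round(4),np.degrees(r.x[2]).round(2),r.fun.round(1).reshape(-1,2).tolist())
E
python3 fit.py
```

```text
1.5 [-68.   21.9  82.5   0.1  75.2 -36.4] [ 0.3178 -0.4885  0.328 ] [-0.6  0.3  0.2] 1.001
[[-0.524, 0.003, 0.852], [-0.852, -0.005, -0.524], [0.003, -1.0, 0.005]]
cab [0.7198 0.0312] -2.83 [[-0.2, -0.9], [0.9, -0.0], [-1.8, -0.3], [-0.6, 1.3], [2.5, -3.0], [0.2, 2.8], [1.6, -1.0], [-2.4, -2.2]]
br [ 0.5566 -0.2989] -73.07 [[0.2, 0.3], [-0.0, -0.3], [-0.1, -0.0]]
```

Emit:
{"fn": "arm_command", "kwargs": {"translation": [[-0.4, 0, 0.2], [-0.8, 0, 0.4], [-1, 0, 0.5], [-1, 0, 0.5], [-1, 0, 0.5]], "rotation": [[0, -0.14, 0], [0, -0.28, 0], [0, -0.42, 0], [0, -0.56, 0], [0, -0.7, 0]], "grip": [-1, -1, -1, -1, -1]}}

```text
time_s: 2.1
position: [0.3923, -0.4427, 0.3237]
tcp_rot: [[0.175, -0.001, 0.984], [-0.984, 0.001, 0.175], [-0.001, -1.0, -0.001]]
force: [-0.0, -0.2, 0.3]
opening: 0.999
```

```bash
python3 log.py
```

```text
2.1 [-59.3  23.1  81.3  -0.   75.7 -69.4] [ 0.3923 -0.4427  0.3237] [-0.  -0.2  0.3] 0.999
[[0.175, -0.001, 0.984], [-0.984, 0.001, 0.175], [-0.001, -1.0, -0.001]]
```

Emit:
{"fn": "arm_command", "kwargs": {"translation": [[-0.4, 0, 0.2], [-0.8, 0, 0.4], [-1, 0, 0.5], [-1, 0, 0.5], [-1, 0, 0.5]], "rotation": [[0, 0, -0.14], [0, 0, -0.28], [0, 0, -0.42], [0, 0, -0.56], [0, 0, -0.7]], "grip": [-1, -1, -1, -1, -1]}}

```text
time_s: 2.6
position: [0.4149, -0.3572, 0.3238]
tcp_rot: [[0.13, 0.099, 0.987], [-0.766, -0.622, 0.163], [0.63, -0.777, -0.005]]
force: [-0.9, -1.0, -1.4]
opening: 1.002
```

```bash
python3 log.py
```

```text
2.6 [-40.1  13.6 107.9 -44.9  35.7 -17.6] [ 0.4149 -0.3572  0.3238] [-0.9 -1.  -1.4] 1.002
[[0.13, 0.099, 0.987], [-0.766, -0.622, 0.163], [0.63, -0.777, -0.005]]
```

```bash
cat > kin.py <<'E'
import numpy as np, json
from scipy.optimize import least_squares
from scipy.spatial.transform import Rotation as Ro
Z=lambda a:Ro.from_euler('z',a,degrees=True).as_matrix()
Y=lambda a:Ro.from_euler('y',a,degrees=True).as_matrix()
def fk(q,k):
    # k: off1(x,y,z) , a2(x,z), a3(x,z), wr y, tool x,y(lat),z , 
    R1=Z(q[0]);R2=R1@Y(q[1]);R3=R2@Y(q[2]);R4=R3@Z(q[3]);R5=R4@Y(q[4]);R6=R5@Z(q[5])
    p=R1@k[0:3]+R2@np.array([0,0,k[3]])+R3@np.array([k[4],k[5],k[6]])+R5@np.array([k[7],k[8],k[9]])
    M=np.array([[0,0,1],[-1,0,0],[0,1,0]]) # placeholder
    return p,R6
def load(): return [json.loads(l) for l in open('log.jsonl')]
def fitk():
    D=load()
    # start pose too
    D.append(dict(joint_positions=[-75.3153,30.2205,82.0875,0,67.690,-10.228],position=[.26328,-.56681,.24458],tcp_rot=[[-.906946,0,.421246],[-.421246,0,-.906946],[0,-1,0]]))
    Ms=[fk(d['joint_positions'],np.zeros(10))[1].T@np.array(d['tcp_rot']) for d in D]
    M=np.mean(Ms,0); sp=np.max(np.abs(np.array(Ms)-M))
    f=lambda k:np.concatenate([fk(d['joint_positions'],k)[0]-d['position'] for d in D]+[1e-4*(k-k0)])
    k0=np.array([0,.1,.3,.4,0,0,.4,0,0,.2])
    r=least_squares(f,k0); return r.x,M,sp,np.abs(r.fun[:3*len(D)]).max()
def ik(p,R,q0,k,M):
    lo=np.array([-176,-43,13,-81,0.5,-163]);hi=np.array([176,126,139.5,261,151,163])
    def f(q):
        pp,RR=fk(q,k); e=Ro.from_matrix((RR@M).T@R).as_rotvec()
        return np.r_[(pp-p)*5,e]
    r=least_squares(f,np.clip(q0,lo+.01,hi-.01),bounds=(lo,hi),x_scale=50.); return r.x,np.abs(r.fun).max()
if __name__=='__main__':
    k,M,sp,e=fitk(); print(k.round(4)); print(M.round(2).tolist(),sp,e)
E
python3 kin.py
```

```text
[-0.      0.1055  0.2742  0.588   0.1141  0.0055  0.3917 -0.     -0.
  0.2835]
[[-0.0, 0.0, -1.0], [-1.0, 0.0, 0.0], [0.0, 1.0, 0.0]] 2.576391207220611e-05 3.898711221805851e-06
```

```bash
cat > pl.py <<'E'
from kin import *
k,M,_,_=fitk()
def tool(head,a,flip=0):
    h=np.radians(head);a=np.radians(a)
    y=np.array([np.cos(h)*np.cos(a),np.sin(h)*np.cos(a),-np.sin(a)]); z=np.array([-np.sin(h),np.cos(h),0])*(-1 if flip else 1)
    return np.c_[np.cross(y,z),y,z]
def sols(g,R):
    p=np.array(g)-.003*R[:,1]; out=[]
    for q1 in(-40,0,30):
      for q4 in(-60,0,90,180,240):
        for q6 in(-120,0,120):
          q,e=ik(p,R,[q1,40,90,q4,40,q6],k,M)
          if e<1e-3 and not any(np.abs(q-o).max()<2 for o in out): out.append(q)
    return out
E
python3 - <<'E'
from pl import *
for a in(5,20,35):
  for fl in(0,1):
    for nm,g,hd in(('grasp',(.557,-.300,.05),-73),('pre',(.557-.1*.292,-.3+.1*.956,.10),-73),('hang',(.68,.033,.17),-2.8),('hangout',(.53,.04,.17),-2.8)):
      if fl==0: print(a,fl,nm,[q.round(0).astype(int).tolist() for q in sols(g,tool(hd,a,fl))])
E
```

```text
5 0 grasp [[-17, 70, 107, 236, 83, 87]]
5 0 pre [[-6, 65, 112, 248, 84, 88]]
5 0 hang [[-9, 58, 122, 173, 85, 90]]
5 0 hangout []
20 0 grasp [[-18, 62, 109, 238, 65, 82]]
20 0 pre [[-7, 56, 115, 249, 66, 81]]
20 0 hang [[-9, 47, 121, 173, 58, 92]]
20 0 hangout []
35 0 grasp [[-22, 54, 109, 243, 46, 71]]
35 0 pre [[-11, 47, 115, 255, 48, 69]]
35 0 hang [[-9, 38, 116, 170, 29, 95]]
35 0 hangout [[-12, 39, 138, 171, 52, 91]]
```

Run:
```python
from pl import *
for a in(15,20):
  R=tool(-2.8,a)
  for z in(.15,.2,.25):
    q0=np.array([-9,50,121,173,55,92.]);s=''
    for x in np.arange(.68,.50,-.02):
      q,e=ik(np.array([x,.033+(.68-x)*.049,z])-.003*R[:,1],R,q0,k,M)
      if e>1e-3: break
      q0=q;s=f'{x:.2f} {q.round(0).astype(int).tolist()}'
    print(a,z,s)
# transfer along yaw
for a in(15,):
  for hd in(-73,-55,-40,-20,-2.8):
    for P in((.557,-.3,.3),(.53,-.2,.3),(.53,-.1,.3),(.55,0,.3),(.56,.04,.25)):
      s=[q.round(0).astype(int).tolist() for q in sols(P,tool(hd,a))]
      print(hd,P,s)
```

```text
15 0.15 0.58 [-12, 60, 137, 172, 92, 87]
15 0.2 0.58 [-12, 51, 137, 172, 83, 89]
15 0.25 0.58 [-12, 41, 137, 171, 72, 90]
20 0.15 0.56 [-12, 57, 139, 171, 86, 87]
20 0.2 0.56 [-12, 47, 139, 171, 76, 89]
20 0.25 0.56 [-12, 36, 138, 170, 64, 91]
-73 (0.557, -0.3, 0.3) [[-18, 34, 110, 249, 58, 56]]
-73 (0.53, -0.2, 0.3) [[-6, 33, 114, 259, 65, 57]]
-73 (0.53, -0.1, 0.3) []
-73 (0.55, 0, 0.3) [[18, 37, 102, -80, 79, 48]]
-73 (0.56, 0.04, 0.25) [[21, 43, 98, -77, 81, 51]]
-55 (0.557, -0.3, 0.3) [[-26, 32, 121, 216, 52, 74]]
-55 (0.53, -0.2, 0.3) [[-13, 31, 125, 229, 58, 72]]
-55 (0.53, -0.1, 0.3) [[2, 31, 122, 247, 63, 65]]
-55 (0.55, 0, 0.3) []
-55 (0.56, 0.04, 0.25) []
-40 (0.557, -0.3, 0.3) [[-37, 31, 126, 183, 52, 89]]
-40 (0.53, -0.2, 0.3) [[-24, 30, 133, 198, 59, 85]]
-40 (0.53, -0.1, 0.3) [[-6, 30, 132, 218, 61, 79]]
-40 (0.55, 0, 0.3) [[11, 31, 124, 239, 61, 68]]
-40 (0.56, 0.04, 0.25) [[16, 39, 121, 243, 65, 72]]
-20 (0.557, -0.3, 0.3) [[-53, 31, 127, 142, 57, 104]]
-20 (0.53, -0.2, 0.3) [[-44, 30, 138, 154, 64, 95]]
-20 (0.53, -0.1, 0.3) []
-20 (0.55, 0, 0.3) [[-3, 30, 135, 199, 61, 85]]
-20 (0.56, 0.04, 0.25) [[4, 40, 133, 205, 69, 87]]
-2.8 (0.557, -0.3, 0.3) [[-62, 32, 121, 112, 63, 116]]
-2.8 (0.53, -0.2, 0.3) [[-57, 30, 134, 121, 66, 104]]
-2.8 (0.53, -0.1, 0.3) []
-2.8 (0.55, 0, 0.3) []
-2.8 (0.56, 0.04, 0.25) []
```

```bash
cat > go.py <<'E'
from pl import *
from rig import bot
def st():
    s=bot.read_state(); return s['position'],np.array(s['tcp_rot']),s['joint_positions']
def plan(wps,show=True):
    """wps: list of (grasp point, R). each from previous; prints share numbers per waypoint and tracked joints"""
    p,R,q=st(); q=np.array(q)
    for g,R2 in wps:
        p2=np.array(g)-.003*R2[:,1]
        tr=R.T@(p2-p)/.08; rv=Ro.from_matrix(R.T@R2).as_rotvec(); ro=np.degrees(rv)/60
        N=8; ok=0;dq=0
        for i in range(1,N+1):
            qn,e=ik(p+(p2-p)*i/N,R@Ro.from_rotvec(rv*i/N).as_matrix(),q,k,M); ok=max(ok,e); dq=max(dq,np.abs(qn-q).max()); q=qn
        print('tr',tr.round(2).tolist(),'rot',ro.round(2).tolist(),'q',q.round(0).astype(int).tolist(),'e%.4f dq%.0f'%(ok,dq),'deg%.0f'%np.degrees(np.linalg.norm(rv)))
        p,R=p2,R2
E
python3 - <<'E'
from go import *
p=np.array
plan([((.41,-.36,.34),tool(-65,85,1)),((.43,-.33,.34),tool(-20,70,1)),((.45,-.3,.32),tool(10,55,1)),((.46,-.27,.32),tool(10,25,1)),((.48,-.22,.3),tool(-20,20,1)),((.50,-.2,.28),tool(-50,20,1)),((.53,-.2,.25),tool(-73,20,1))])
E
```

```text
tr [0.17, -0.17, -0.07] rot [-0.81, 2.64, 0.15] q [-52, 16, 89, -1, 70, 103] e0.0000 dq19 deg166
tr [0.24, -0.02, -0.38] rot [-0.16, -0.73, 0.24] q [-56, 11, 100, 14, 54, 48] e0.0000 dq8 deg47
tr [-0.01, 0.27, -0.43] rot [-0.23, -0.44, 0.24] q [-63, 13, 106, 41, 57, -5] e0.0000 dq7 deg33
tr [-0.14, 0.11, -0.35] rot [-0.0, 0.0, 0.5] q [-74, 21, 122, 79, 67, -49] e0.0000 dq6 deg30
tr [0.08, 0.43, -0.59] rot [0.46, 0.19, 0.08] q [-54, 24, 139, 140, 56, -79] e0.0162 dq10 deg30
tr [0.18, 0.23, -0.34] rot [0.47, 0.17, 0.0] q [-19, 30, 132, 217, 54, -102] e0.0204 dq10 deg30
tr [0.27, 0.36, -0.3] rot [0.36, 0.13, -0.0] q [-7, 37, 114, 259, 61, -120] e0.0000 dq6 deg23
```

Run:
```python
from go import *
plan([((.43,-.33,.34),tool(-10,88,1)),((.47,-.3,.34),tool(15,65,1)),((.50,-.27,.34),tool(5,35,1)),((.52,-.25,.33),tool(-20,25,1)),((.53,-.23,.3),tool(-50,20,1)),((.53,-.205,.2),tool(-73,20,1)),((.535,-.215,.12),tool(-73,20,1))])
```

```text
tr [-0.09, -0.38, 0.24] rot [-0.59, 1.76, 0.46] q [-50, 17, 88, 1, 74, 50] e0.0000 dq9 deg115
tr [-0.41, 0.02, -0.45] rot [-0.1, -0.41, 0.38] q [-56, 14, 96, 27, 64, 8] e0.0000 dq6 deg34
tr [-0.4, 0.2, -0.27] rot [0.11, 0.13, 0.5] q [-64, 15, 115, 72, 54, -27] e0.0000 dq7 deg32
tr [-0.05, 0.3, -0.24] rot [0.36, 0.21, 0.16] q [-51, 17, 128, 131, 37, -61] e0.0000 dq10 deg27
tr [0.33, 0.19, -0.3] rot [0.46, 0.19, 0.08] q [-22, 27, 126, 217, 47, -107] e0.0000 dq12 deg30
tr [1.26, 0.21, -0.21] rot [0.36, 0.13, -0.0] q [-8, 43, 115, 255, 62, -112] e0.0000 dq6 deg23
tr [0.89, 0.47, -0.02] rot [0.0, 0.0, 0.0] q [-9, 53, 114, 249, 65, -102] e0.0000 dq1 deg0
```

Emit:
{"fn": "arm_command", "kwargs": {"translation": [[-0.05, -0.19, 0.12], [-0.05, -0.19, 0.12], [-0.05, -0.19, 0.12], [-0.05, -0.19, 0.12], [-0.05, -0.19, 0.12]], "rotation": [[-0.22, 0.67, 0.17], [-0.22, 0.67, 0.17], [-0.22, 0.67, 0.17], [-0.22, 0.67, 0.17], [-0.22, 0.67, 0.17]], "grip": [-1, -1, -1, -1, -1]}}

```text
time_s: 3.1
position: [0.4227, -0.345, 0.3328]
tcp_rot: [[-0.54, -0.086, 0.837], [-0.735, -0.437, -0.519], [0.41, -0.895, 0.173]]
force: [-0.9, -1.3, 0.5]
opening: 0.993
```

Emit:
{"fn": "arm_command", "kwargs": {"translation": [[-0.05, -0.19, 0.12], [-0.05, -0.19, 0.12], [-0.05, -0.19, 0.12], [-0.05, -0.19, 0.12], [-0.05, -0.19, 0.12]], "rotation": [[-0.22, 0.67, 0.17], [-0.22, 0.67, 0.17], [-0.22, 0.67, 0.17], [-0.22, 0.67, 0.17], [-0.22, 0.67, 0.17]], "grip": [-1, -1, -1, -1, -1]}}

```text
time_s: 3.6
position: [0.4342, -0.3407, 0.3464]
tcp_rot: [[-0.959, -0.081, 0.272], [-0.256, -0.17, -0.952], [0.124, -0.982, 0.142]]
force: [-0.9, -0.2, -0.5]
opening: 0.997
```

```bash
python3 log.py; python3 kin.py
cat > w1.py <<'E'
from go import *
import sys
W=[((.45,-.33,.34),tool(5,85,1)),((.47,-.3,.34),tool(15,65,1)),((.50,-.27,.34),tool(5,35,1)),((.52,-.25,.33),tool(-20,25,1)),((.53,-.23,.3),tool(-50,20,1)),((.53,-.205,.2),tool(-73,20,1)),((.535,-.215,.12),tool(-73,20,1))]
plan(W[int(sys.argv[1]):])
E
python3 w1.py 0
```

```text
3.6 [-44.4  17.9  86.6 -10.8  72.2  33.2] [ 0.4342 -0.3407  0.3464] [-0.9 -0.2 -0.5] 0.997
[[-0.959, -0.081, 0.272], [-0.256, -0.17, -0.952], [0.124, -0.982, 0.142]]
[ 0.      0.1055  0.2742  0.588   0.1141  0.0055  0.3917  0.     -0.
  0.2835]
[[-0.0, 0.0, -1.0], [-1.0, 0.0, 0.0], [0.0, 1.0, 0.0]] 2.748150621033119e-05 4.0785604633608585e-06
tr [-0.23, 0.0, -0.08] rot [-0.14, 0.18, 0.19] q [-50, 18, 87, 4, 73, 34] e0.0000 dq2 deg18
tr [-0.27, 0.03, -0.35] rot [-0.04, -0.16, 0.33] q [-56, 14, 96, 27, 64, 8] e0.0000 dq4 deg22
tr [-0.4, 0.2, -0.27] rot [0.11, 0.13, 0.5] q [-64, 15, 115, 72, 54, -27] e0.0000 dq7 deg32
tr [-0.05, 0.3, -0.24] rot [0.36, 0.21, 0.16] q [-51, 17, 128, 131, 37, -61] e0.0000 dq10 deg27
tr [0.33, 0.19, -0.3] rot [0.46, 0.19, 0.08] q [-22, 27, 126, 217, 47, -107] e0.0000 dq12 deg30
tr [1.26, 0.21, -0.21] rot [0.36, 0.13, -0.0] q [-8, 43, 115, 255, 62, -112] e0.0000 dq6 deg23
tr [0.89, 0.47, -0.02] rot [0.0, 0.0, 0.0] q [-9, 53, 114, 249, 65, -102] e0.0000 dq1 deg0
```

Emit:
{"fn": "arm_command", "kwargs": {"translation": [[-0.23, 0, -0.08], [-0.23, 0, -0.08], [-0.23, 0, -0.08]], "rotation": [[-0.14, 0.18, 0.19], [-0.14, 0.18, 0.19], [-0.14, 0.18, 0.19]], "grip": [-1, -1, -1]}}

```text
time_s: 3.9
position: [0.4486, -0.3313, 0.3431]
tcp_rot: [[-0.992, 0.086, 0.09], [-0.09, 0.008, -0.996], [-0.086, -0.996, 0.0]]
force: [0.2, -0.1, -0.3]
opening: 1.002
```

Emit:
{"fn": "arm_command", "kwargs": {"translation": [[-0.27, 0.03, -0.35], [-0.27, 0.03, -0.35], [-0.27, 0.03, -0.35]], "rotation": [[-0.04, -0.16, 0.33], [-0.04, -0.16, 0.33], [-0.04, -0.16, 0.33]], "grip": [-1, -1, -1]}}

```text
time_s: 4.2
position: [0.4682, -0.2982, 0.3426]
tcp_rot: [[-0.874, 0.406, 0.267], [-0.244, 0.109, -0.964], [-0.42, -0.907, 0.004]]
force: [-0.2, -0.8, -0.4]
opening: 1.002
```

Emit:
{"fn": "arm_command", "kwargs": {"translation": [[-0.4, 0.2, -0.27], [-0.4, 0.2, -0.27], [-0.4, 0.2, -0.27], [-0.4, 0.2, -0.27], [-0.4, 0.2, -0.27]], "rotation": [[0.11, 0.13, 0.5], [0.11, 0.13, 0.5], [0.11, 0.13, 0.5], [0.11, 0.13, 0.5], [0.11, 0.13, 0.5]], "grip": [-1, -1, -1, -1, -1]}}

```text
time_s: 4.7
position: [0.4958, -0.2673, 0.3391]
tcp_rot: [[-0.576, 0.812, 0.091], [-0.05, 0.076, -0.996], [-0.816, -0.578, -0.003]]
force: [-0.3, -0.3, -1.1]
opening: 0.999
```

```bash
python3 log.py; python3 w1.py 3
```

```text
4.7 [-63.8  14.8 115.3  71.5  53.5 -27.1] [ 0.4958 -0.2673  0.3391] [-0.3 -0.3 -1.1] 0.999
[[-0.576, 0.812, 0.091], [-0.05, 0.076, -0.996], [-0.816, -0.578, -0.003]]
tr [-0.09, 0.29, -0.2] rot [0.37, 0.21, 0.17] q [-51, 17, 128, 131, 37, -61] e0.0000 dq10 deg27
tr [0.33, 0.19, -0.3] rot [0.46, 0.19, 0.08] q [-22, 27, 126, 217, 47, -107] e0.0000 dq12 deg30
tr [1.26, 0.21, -0.21] rot [0.36, 0.13, -0.0] q [-8, 43, 115, 255, 62, -112] e0.0000 dq6 deg23
tr [0.89, 0.47, -0.02] rot [0.0, 0.0, 0.0] q [-9, 53, 114, 249, 65, -102] e0.0000 dq1 deg0
```

Tracking the model exactly. Continue.

Emit:
{"fn": "arm_command", "kwargs": {"translation": [[-0.09, 0.29, -0.2], [-0.09, 0.29, -0.2], [-0.09, 0.29, -0.2], [-0.09, 0.29, -0.2], [-0.09, 0.29, -0.2]], "rotation": [[0.37, 0.21, 0.17], [0.37, 0.21, 0.17], [0.37, 0.21, 0.17], [0.37, 0.21, 0.17], [0.37, 0.21, 0.17]], "grip": [-1, -1, -1, -1, -1]}}

```text
time_s: 5.2
position: [0.5206, -0.2499, 0.3352]
tcp_rot: [[-0.391, 0.854, -0.344], [0.137, -0.315, -0.939], [-0.91, -0.415, 0.006]]
force: [0.7, 0.7, 0.2]
opening: 1.0
```

Emit:
{"fn": "arm_command", "kwargs": {"translation": [[0.33, 0.19, -0.3], [0.33, 0.19, -0.3], [0.33, 0.19, -0.3], [0.33, 0.19, -0.3], [0.33, 0.19, -0.3]], "rotation": [[0.46, 0.19, 0.08], [0.46, 0.19, 0.08], [0.46, 0.19, 0.08], [0.46, 0.19, 0.08], [0.46, 0.19, 0.08]], "grip": [-1, -1, -1, -1, -1]}}

```text
time_s: 5.7
position: [0.5357, -0.2302, 0.3082]
tcp_rot: [[-0.25, 0.72, -0.648], [0.225, -0.607, -0.762], [-0.942, -0.336, -0.01]]
force: [0.9, -1.0, 1.7]
opening: 0.999
```

Emit:
{"fn": "arm_command", "kwargs": {"translation": [[0.6, 0.21, -0.21], [0.6, 0.21, -0.21], [0.6, 0.21, -0.21], [0.6, 0.21, -0.21], [0.6, 0.21, -0.21]], "rotation": [[0.36, 0.13, 0], [0.36, 0.13, 0], [0.36, 0.13, 0], [0.36, 0.13, 0], [0.36, 0.13, 0]], "grip": [-1, -1, -1, -1, -1]}}

```text
time_s: 6.2
position: [0.5498, -0.2154, 0.2582]
tcp_rot: [[-0.141, 0.432, -0.891], [0.306, -0.836, -0.455], [-0.941, -0.337, -0.015]]
force: [0.0, 0.6, 0.4]
opening: 1.0
```

```bash
python3 log.py
python3 - <<'E'
from h import *
c={n:cap(n,n+'1.png') for n in('side','top')}
for t in 'bracket_center','bracket_eye':
    for n in c: print(t,n,[((np.array(x['point'])*[640,480]).round(1).tolist(),round(x['conf'],2)) for x in models.spot_point(n,t)[:2]])
from crop import *
put(crop(c['side']['image'],370,165,100,75,4),0,0)
put(crop(c['top']['image'],420,225,100,65,4),0,310)
put(cv2.resize(c['side']['image'],(384,288)),410,0)
put(cv2.resize(c['top']['image'],(384,288)),410,300)
cv2.imwrite('pics/c2.png',A)
E
```

```text
6.2 [ -12.1   35.2  118.1  242.2   55.2 -114.1] [ 0.5498 -0.2154  0.2582] [0.  0.6 0.4] 1.0
[[-0.141, 0.432, -0.891], [0.306, -0.836, -0.455], [-0.941, -0.337, -0.015]]
bracket_center side []
bracket_center top [([451.0, 255.9], 0.66), ([311.0, 230.7], 0.2)]
bracket_eye side []
bracket_eye top [([459.3, 253.4], 0.67)]
```

View pics/c2.png

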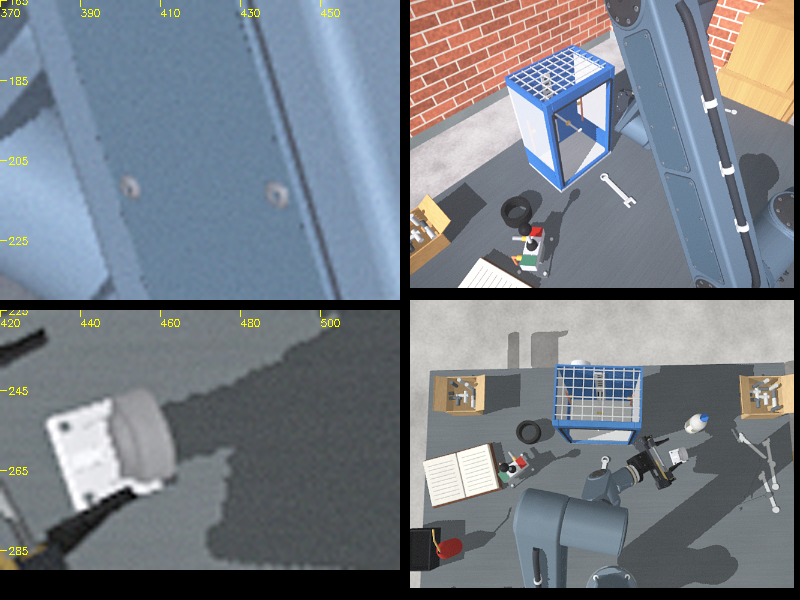

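```bash
sed -i "s/((-28,32,0+12),(432,252))/&/; s/('top',(28,-32,12),(461,269))\]/('top',(28,-32,12),(461,269)),('side',(-28,32,0),(382.5,227.5)),('side',(-28,-32,0),(404.3,234.5)),('side',(0,0,115),(401,193)),('top',(0,0,115),(458,255.5))]/" fit.py; python3 fit.py; sed -i 's/loss=.soft_l1./loss="soft_l1"/' fit.py
cat > w2.py <<'E'
from go import *
B=np.array([.557,-.300]); hd=-73; u=np.array([np.cos(np.radians(hd)),np.sin(np.radians(hd))])
R=tool(hd,20,1)
f=lambda d,z:(np.r_[B-d*u,z],R)
plan([f(.10,.2),f(.10,.1),f(.08,.04),f(.0,.04)])
E
python3 w2.py
```

```text
cab [0.7198 0.0312] -2.83 [[-0.2, -0.9], [0.9, -0.0], [-1.8, -0.3], [-0.6, 1.3], [2.5, -3.0], [0.2, 2.8], [1.6, -1.0], [-2.4, -2.2]]
br [ 0.5572 -0.2985] -72.92 [[-0.0, 0.1], [-0.2, -0.5], [-0.2, -0.3], [-0.4, -0.6], [0.5, -0.7], [1.2, -1.3], [-2.7, 1.0]]
tr [0.76, -0.03, 0.1] rot [0.15, 0.05, -0.0] q [-7, 43, 116, 255, 63, -112] e0.0000 dq2 deg10
tr [1.17, 0.43, 0.0] rot [0.0, 0.0, 0.0] q [-7, 56, 115, 249, 66, -99] e0.0000 dq2 deg0
tr [0.62, 0.49, -0.0] rot [0.0, 0.0, 0.0] q [-10, 63, 112, 245, 68, -94] e0.0000 dq1 deg0
tr [-0.34, 0.94, 0.0] rot [0.0, 0.0, 0.0] q [-18, 63, 109, 237, 65, -97] e0.0000 dq1 deg0
```

```bash
sed -i 's/^plan.*/plan([f(.072,.13),f(.07,.06),f(.07,.04),f(0,.04)])/; s/-.300\]/-.2985]/' w2.py; python3 w2.py
```

```text
tr [1.47, 0.58, 0.15] rot [0.15, 0.05, -0.0] q [-11, 52, 114, 248, 64, -103] e0.0000 dq2 deg10
tr [0.81, 0.32, -0.0] rot [0.0, 0.0, 0.0] q [-11, 61, 113, 245, 67, -96] e0.0000 dq1 deg0
tr [0.23, 0.09, 0.0] rot [0.0, 0.0, 0.0] q [-11, 63, 112, 244, 68, -95] e0.0000 dq0 deg0
tr [-0.3, 0.82, 0.0] rot [0.0, 0.0, 0.0] q [-18, 63, 109, 238, 65, -97] e0.0000 dq1 deg0
```

Emit:
{"fn": "arm_command", "kwargs": {"translation": [[0.5, 0.2, 0.05], [0.75, 0.3, 0.08], [0.75, 0.3, 0.08]], "rotation": [[0.1, 0.03, 0], [0.15, 0.05, 0], [0.15, 0.05, 0]], "grip": [-1, -1, -1]}}

```text
time_s: 6.9
position: [0.5401, -0.2227, 0.1897]
tcp_rot: [[-0.101, 0.276, -0.956], [0.329, -0.897, -0.294], [-0.939, -0.344, 0.0]]
force: [0.5, -0.7, 0.7]
opening: 0.999
```

```bash
python3 log.py; python3 w2.py
```

```text
6.9 [ -10.    44.5  114.   252.    61.5 -111.8] [ 0.5401 -0.2227  0.1897] [ 0.5 -0.7  0.7] 0.999
[[-0.101, 0.276, -0.956], [0.329, -0.897, -0.294], [-0.939, -0.344, 0.0]]
tr [0.68, 0.28, 0.08] rot [0.0, 0.0, 0.0] q [-11, 52, 114, 248, 64, -103] e0.0000 dq1 deg0
tr [0.81, 0.32, -0.0] rot [0.0, 0.0, 0.0] q [-11, 61, 113, 245, 67, -96] e0.0000 dq1 deg0
tr [0.23, 0.09, 0.0] rot [0.0, 0.0, 0.0] q [-11, 63, 112, 244, 68, -95] e0.0000 dq0 deg0
tr [-0.3, 0.82, 0.0] rot [0.0, 0.0, 0.0] q [-18, 63, 109, 238, 65, -97] e0.0000 dq1 deg0
```

Emit:
{"fn": "arm_command", "kwargs": {"translation": [[0.5, 0.2, 0.06], [0.68, 0.28, 0.08], [0.68, 0.28, 0.08]], "rotation": [[0, 0, 0], [0, 0, 0], [0, 0, 0]], "grip": [-1, -1, -1]}}

```text
time_s: 7.2
position: [0.5335, -0.2272, 0.1324]
tcp_rot: [[-0.102, 0.276, -0.956], [0.328, -0.898, -0.294], [-0.939, -0.344, 0.001]]
force: [0.4, -0.3, 0.5]
opening: 1.0
```

Emit:
{"fn": "arm_command", "kwargs": {"translation": [[0.5, 0.2, 0], [0.9, 0.36, 0], [1, 0.4, 0], [1, 0.4, 0]], "rotation": [[0, 0, 0], [0, 0, 0], [0, 0, 0], [0, 0, 0]], "grip": [-1, -1, -1, -1]}}

```text
time_s: 7.6
position: [0.5356, -0.2296, 0.0482]
tcp_rot: [[-0.099, 0.277, -0.956], [0.326, -0.898, -0.294], [-0.94, -0.341, -0.002]]
force: [-0.2, -0.3, 0.7]
opening: 1.001
```

```bash
python3 log.py; python3 w2.py|tail -2
python3 - <<'E'
from h import *
c=cap('top','top2.png'); cap('side','side2.png')
from go import *
p,R,q=st(); g=p+.003*R[:,1]
B=np.array([.557,-.2985]); print(g, (R.T@(np.r_[B,.04]-g)/.08).round(3))
from crop import *
im=c['image'].copy()
put(crop(im,400,215,100,75,6),0,0)
put(cv2.resize(cv2.imread('pics/side2.png')[100:280,290:470],(200,200)),600,0)
cv2.imwrite('pics/c3.png',A)
E
```

```text
7.6 [-10.9  62.5 112.2 243.7  67.7 -94.9] [ 0.5356 -0.2296  0.0482] [-0.2 -0.3  0.7] 1.001
[[-0.099, 0.277, -0.956], [0.326, -0.898, -0.294], [-0.94, -0.341, -0.002]]
tr [0.23, 0.09, 0.0] rot [0.0, 0.0, 0.0] q [-11, 63, 112, 244, 68, -95] e0.0000 dq0 deg0
tr [-0.3, 0.82, 0.0] rot [0.0, 0.0, 0.0] q [-18, 63, 109, 238, 65, -97] e0.0000 dq1 deg0
[ 0.53672634 -0.23217951  0.04873909] [-0.192  0.852  0.002]
```

View pics/c3.png

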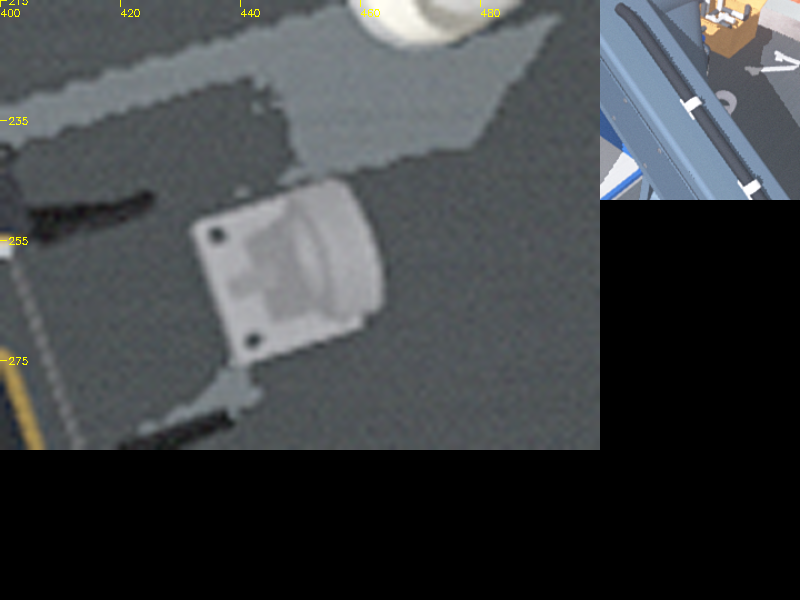

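Emit:
{"fn": "arm_command", "kwargs": {"translation": [[-0.07, 0.3, 0], [-0.13, 0.6, 0], [-0.19, 0.85, 0], [-0.19, 0.85, 0]], "rotation": [[0, 0, 0], [0, 0, 0], [0, 0, 0], [0, 0, 0]], "grip": [-1, -1, -1, -1]}}

```text
time_s: 8.1
position: [0.5568, -0.2979, 0.0416]
tcp_rot: [[-0.092, 0.276, -0.957], [0.325, -0.9, -0.291], [-0.941, -0.338, -0.007]]
force: [0.1, -0.1, 0.2]
opening: 0.999
```

Emit:
{"fn": "arm_command", "kwargs": {"translation": [[0, 0, 0], [0, 0, 0], [0, 0, 0], [0, 0, 0], [0, 0, 0]], "rotation": [[0, 0, 0], [0, 0, 0], [0, 0, 0], [0, 0, 0], [0, 0, 0]], "grip": [1, 1, 1, 1, 1]}}

```text
time_s: 8.6
position: [0.5559, -0.2946, 0.0384]
tcp_rot: [[-0.099, 0.278, -0.955], [0.328, -0.898, -0.295], [-0.94, -0.342, -0.002]]
force: [0.4, -0.1, 0.1]
opening: 0.63
```

Emit:
{"fn": "arm_command", "kwargs": {"translation": [[0, 0, 0], [0, 0, 0], [0, 0, 0]], "rotation": [[0, 0, 0], [0, 0, 0], [0, 0, 0]], "grip": [1, 1, 1]}}

```text
time_s: 8.9
position: [0.5564, -0.295, 0.0383]
tcp_rot: [[-0.099, 0.279, -0.955], [0.328, -0.897, -0.296], [-0.94, -0.342, -0.003]]
force: [2.0, 1.3, -0.6]
opening: 0.455
```

```bash
python3 log.py
python3 - <<'E'
from h import *
import cv2
c=cap('top','top3.png')
from go import *
# hook height from side0: cabinet pose
c=cap('side')
cx,cy,cz=.7198,.0312,np.radians(-2.83)
n=np.array([-np.sin(cz),np.cos(cz),0]); xa=np.array([np.cos(cz),np.sin(cz),0]); C=np.array([cx,cy,0])
for nm,uv in(('tip',(286,215)),('bend',(280.5,218.5)),('arm',(241,190)),('collar',(263.5,205))):
    o,d=ray(c,uv); s=((C-o)@n)/(d@n); X=o+s*d; print(nm,'cabx',((X-C)@xa).round(4),'z',X[2].round(4))
E
```

```text
8.9 [-18.3  63.2 108.8 237.2  65.5 -96.9] [ 0.5564 -0.295   0.0383] [ 2.   1.3 -0.6] 0.455
[[-0.099, 0.279, -0.955], [0.328, -0.897, -0.296], [-0.94, -0.342, -0.003]]
tip cabx -0.0767 z 0.2211
bend cabx -0.0581 z 0.1982
arm cabx 0.0727 z 0.2005
collar cabx -0.0041 z 0.2032
```

```bash
cat > fit2.py <<'E'
from h import *
from scipy.optimize import least_squares
c={n:cap(n) for n in('side','top')}
O=[('top',(-100,140,420),(237.5,210.5)),('top',(-100,-140,420),(385.5,213)),('top',(100,140,420),(244,107.5)),('top',(100,-140,420),(388.5,109)),
 ('side',(-100,-140,420),(340,112)),('side',(-100,140,0),(253,318)),('side',(-100,-140,0),(334,255)),('side',(100,140,420),(160,130)),
 ('side',(-80,0,'t'),(286,215.5)),('side',(-65,0,'h'),(281,219)),('side',(-10,0,'h'),(263.5,205.3)),('top',(-10,0,'h'),(315,188)),('top',(-80,0,'t'),(313.7,217.3))]
def f(p):
    x,y,a,h=p; C,S=np.cos(a),np.sin(a); r=[]
    for n,P,u in O:
        X,Yv,Zv=P; Zv={'h':h*1000,'t':h*1000+20}.get(Zv,Zv); X,Yv,Zv=X/1e3,Yv/1e3,Zv/1e3
        w=1.0 if P[2] in('h','t') else .5
        r.append(w*(proj(c[n],[x+C*X-S*Yv,y+S*X+C*Yv,Zv])[0]-u))
    return np.concatenate(r)
r=least_squares(f,(.72,.03,-.05,.2),loss='soft_l1'); print(r.x[:2].round(4),np.degrees(r.x[2]).round(2),'hook',r.x[3].round(4)); print(r.fun.round(1).reshape(-1,2).tolist())
E
python3 fit2.py
python3 - <<'E'
from crop import *
s=cv2.imread('pics/side0.png'); put(crop(s,150,70,200,120,4),0,0)
cv2.imwrite('pics/x.png',A)
E
python3 - <<'E'
import sys; sys.path.insert(0,'.')
from crop import *
s=cv2.imread('pics/side0.png'); t=cv2.imread('pics/top0.png')
put(crop(s,150,120,40,40,5),0,0);put(crop(s,320,95,36,40,5),205,0);put(crop(s,238,295,40,40,5),390,0);put(crop(s,318,238,40,40,5),595,0)
put(crop(t,228,195,40,30,5),0,210);put(crop(t,365,195,40,30,5),205,210);put(crop(s,250,190,50,40,6),410,210)
put(crop(t,236,98,30,30,5),0,380);put(crop(t,372,98,30,30,5),205,380);put(crop(s,212,160,36,30,5),405,455);put(crop(t,300,180,36,42,4),600,455-25) if 0 else None
cv2.imwrite('pics/c4.png',A)
E
```

```text
[0.7213 0.0329] -2.89 hook 0.2035
[[-0.6, -1.1], [-0.1, -0.4], [-1.3, -0.8], [-0.7, 0.3], [0.7, -1.4], [-0.4, 1.4], [0.4, -0.4], [-1.8, -1.1], [-0.1, -0.5], [0.5, -0.6], [0.7, 0.9], [0.1, 0.6], [0.2, 0.1]]Traceback (most recent call last):
  File "<stdin>", line 6, in <module>
  File "crop.py", line 8, in put
    def put(c,x,y): A[y:y+c.shape[0],x:x+c.shape[1]]=c
                    ~^^^^^^^^^^^^^^^^^^^^^^^^^^^^^^^
ValueError: could not broadcast input array from shape (150,180,3) into shape (145,180,3)
```

Run:
```python
from crop import *
s=cv2.imread('pics/side0.png'); t=cv2.imread('pics/top0.png')
put(crop(s,150,120,40,40,5),0,0);put(crop(s,320,95,36,40,5),205,0);put(crop(s,238,295,40,40,5),390,0);put(crop(s,318,238,40,40,5),595,0)
put(crop(t,228,195,40,30,5),0,210);put(crop(t,365,195,40,30,5),205,210);put(crop(s,250,190,48,40,8),410,210)
put(crop(t,236,98,30,30,5),0,380);put(crop(t,372,98,30,30,5),205,380)
cv2.imwrite('pics/c4.png',A)
```

```text
(no output)
```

View pics/c4.png

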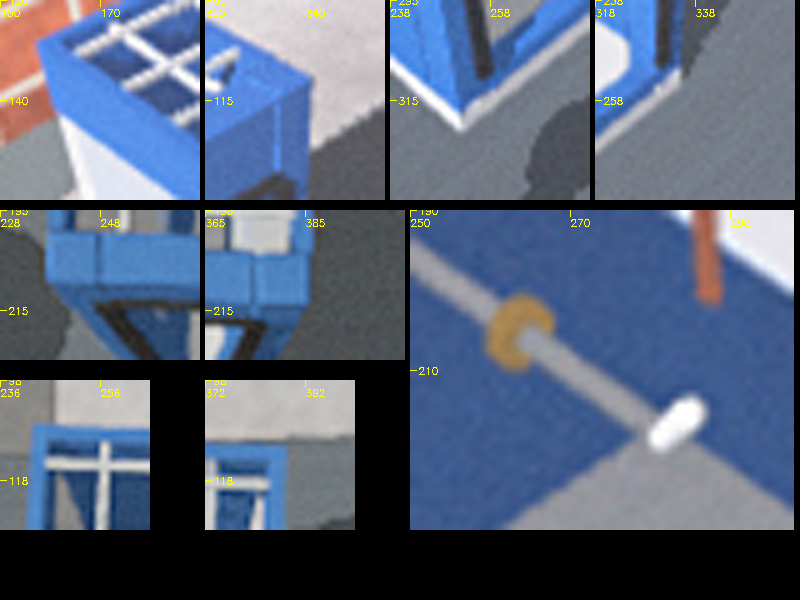

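Emit:
{"fn": "arm_command", "kwargs": {"translation": [[-0.12, -0.04, 0], [-0.23, -0.08, 0], [-0.34, -0.12, 0]], "rotation": [[0, 0, 0], [0, 0, 0], [0, 0, 0]], "grip": [1, 1, 1]}}

```text
time_s: 9.4
position: [0.555, -0.2956, 0.0676]
tcp_rot: [[-0.099, 0.276, -0.956], [0.329, -0.898, -0.293], [-0.939, -0.343, -0.002]]
force: [0.9, -0.3, -3.6]
opening: 0.454
```

```bash
python3 - <<'E'
s=open('fit2.py').read()
i=s.index('O=[');j=s.index('def f')
s=s[:i]+"""O=[('top',(-100,140,420),(237,209.5)),('top',(-100,-140,420),(386,213.7)),('top',(100,140,420),(242.6,107.4)),('top',(100,-140,420),(388.4,111)),
 ('side',(-100,-140,420),(341,110.6)),('side',(-100,140,0),(252,320.5)),('side',(-100,-140,0),(335.2,254.5)),('side',(100,140,420),(157.6,128.4)),
 ('side',(-80,0,'t'),(285.3,214.8)),('side',(-65,0,'h'),(280.8,218.3)),('side',(-10,0,'h'),(263.6,205.3)),('top',(-10,0,'h'),(315,188)),('top',(-80,0,'t'),(313.7,217.3))]
"""+s[j:]
open('fit2.py','w').write(s)
E
python3 fit2.py; python3 log.py
cat > w3.py <<'E'
from go import *
import sys
cx,cy,ca=.7213,.0329,np.radians(-2.9)
def cw(X,Yv,z): return np.array([cx+np.cos(ca)*X-np.sin(ca)*Yv, cy+np.sin(ca)*X+np.cos(ca)*Yv, z])
E
python3 - <<'E'
from w3 import *
p,R,q=st(); print(p+.003*R[:,1])
plan([((.555,-.29,.2),tool(-73,20,1)),((.545,-.26,.24),tool(-50,20,1)),((.54,-.2,.24),tool(-35,20,1)),((.545,-.12,.22),tool(-30,20,1)),((.555,-.06,.2),tool(-25,20,1)),((.56,.0,.2),tool(-15,20,1)),(cw(-.16,0,.175),tool(-2.9,20,1)),(cw(-.10,0,.15),tool(-2.9,20,1)),(cw(-.04,0,.15),tool(-2.9,20,1))])
E
```

```text
[0.721 0.033] -3.3 hook 0.2056
[[-0.5, -0.8], [-0.5, -0.4], [-0.4, -1.0], [-0.5, -0.3], [0.3, -0.5], [-0.2, 0.2], [-0.2, 0.0], [-0.6, -0.4], [0.4, -0.2], [0.6, -0.4], [0.6, 0.4], [0.0, 0.5], [-0.1, 0.1]]
9.5 [-18.3  59.6 110.  238.2  64.3 -99.2] [ 0.5558 -0.2958  0.0691] [-0.1 -1.2 -4.1] 0.454
[[-0.097, 0.277, -0.956], [0.327, -0.898, -0.294], [-0.94, -0.341, -0.004]]
[ 0.5566038  -0.29849326  0.06804661]
tr [-1.51, -0.66, -0.02] rot [0.0, -0.0, -0.0] q [-17, 43, 112, 246, 58, -114] e0.0000 dq2 deg0
tr [-0.34, -0.54, 0.02] rot [-0.36, -0.13, 0.0] q [-25, 37, 126, 209, 54, -99] e0.0000 dq5 deg23
tr [0.21, -0.58, -0.43] rot [-0.23, -0.09, -0.0] q [-28, 37, 134, 187, 61, -91] e0.0000 dq3 deg15
tr [0.41, -0.41, -0.85] rot [-0.08, -0.03, 0.0] q [-18, 42, 136, 192, 68, -90] e0.0000 dq1 deg5
tr [0.33, -0.17, -0.71] rot [-0.08, -0.03, 0.0] q [-11, 45, 136, 194, 71, -90] e0.0000 dq1 deg5
tr [0.09, -0.24, -0.7] rot [-0.16, -0.06, 0.0] q [-8, 46, 137, 187, 73, -90] e0.0000 dq1 deg10
tr [0.33, 0.0, -0.49] rot [-0.19, -0.07, 0.0] q [-11, 52, 139, 172, 81, -92] e0.0000 dq2 deg12
tr [0.04, 0.81, -0.0] rot [0.0, 0.0, 0.0] q [-10, 52, 130, 173, 72, -90] e0.0000 dq1 deg0
tr [-0.26, 0.7, -0.0] rot [0.0, 0.0, 0.0] q [-9, 50, 121, 174, 61, -89] e0.0000 dq1 deg0
```

Emit:
{"fn": "arm_command", "kwargs": {"translation": [[-0.3, -0.13, 0], [-0.65, -0.28, 0], [-1, -0.43, 0], [-1, -0.43, 0]], "rotation": [[0, 0, 0], [0, 0, 0], [0, 0, 0], [0, 0, 0]], "grip": [1, 1, 1, 1]}}

```text
time_s: 9.9
position: [0.5547, -0.2911, 0.1585]
tcp_rot: [[-0.093, 0.279, -0.956], [0.325, -0.899, -0.294], [-0.941, -0.338, -0.007]]
force: [1.3, -1.0, -4.1]
opening: 0.456
```

Emit:
{"fn": "arm_command", "kwargs": {"translation": [[-0.25, -0.2, 0], [-0.5, -0.4, 0], [-0.8, -0.65, 0], [-0.8, -0.65, 0]], "rotation": [[-0.1, -0.04, 0], [-0.22, -0.08, 0], [-0.36, -0.13, 0], [-0.36, -0.13, 0]], "grip": [1, 1, 1, 1]}}

```text
time_s: 10.3
position: [0.5433, -0.2647, 0.2325]
tcp_rot: [[-0.22, 0.606, -0.764], [0.265, -0.717, -0.645], [-0.939, -0.344, -0.003]]
force: [0.1, -0.5, -4.7]
opening: 0.458
```

```bash
python3 log.py; sed -i 's/^cx,cy.*/cx,cy,ca=.721,.033,np.radians(-3.2)/' w3.py
cat > w4.py <<'E'
from w3 import *
W=[((.54,-.2,.24),tool(-35,20,1)),((.545,-.12,.22),tool(-30,20,1)),((.555,-.06,.2),tool(-25,20,1)),((.56,.0,.19),tool(-15,20,1)),(cw(-.16,0,.155),tool(-3.2,20,1)),(cw(-.16,0,.137),tool(-3.2,20,1))]
plan(W[int(sys.argv[1]):])
E
python3 w4.py 0
```

```text
10.3 [-26.5  37.9 126.1 206.8  55.4 -97.4] [ 0.5433 -0.2647  0.2325] [ 0.1 -0.5 -4.7] 0.458
[[-0.22, 0.606, -0.764], [0.265, -0.717, -0.645], [-0.939, -0.344, -0.003]]
tr [0.14, -0.67, -0.48] rot [-0.23, -0.09, 0.0] q [-28, 37, 134, 187, 61, -91] e0.0000 dq3 deg15
tr [0.41, -0.41, -0.85] rot [-0.08, -0.03, 0.0] q [-18, 42, 136, 192, 68, -90] e0.0000 dq1 deg5
tr [0.33, -0.17, -0.71] rot [-0.08, -0.03, 0.0] q [-11, 45, 136, 194, 71, -90] e0.0000 dq1 deg5
tr [0.21, -0.2, -0.7] rot [-0.16, -0.06, 0.0] q [-8, 48, 137, 187, 75, -89] e0.0000 dq1 deg10
tr [0.45, 0.04, -0.5] rot [-0.18, -0.07, 0.0] q [-11, 56, 139, 173, 85, -92] e0.0000 dq2 deg12
tr [0.21, 0.08, 0.0] rot [0.0, 0.0, 0.0] q [-11, 60, 139, 173, 88, -92] e0.0000 dq0 deg0
```

Emit:
{"fn": "arm_command", "kwargs": {"translation": [[0.05, -0.25, -0.16], [0.1, -0.45, -0.32], [0.14, -0.67, -0.48], [0.14, -0.67, -0.48]], "rotation": [[-0.08, -0.03, 0], [-0.16, -0.06, 0], [-0.23, -0.09, 0], [-0.23, -0.09, 0]], "grip": [1, 1, 1, 1]}}

```text
time_s: 10.7
position: [0.5385, -0.1976, 0.2378]
tcp_rot: [[-0.287, 0.767, -0.574], [0.197, -0.539, -0.819], [-0.937, -0.348, 0.003]]
force: [-0.6, -0.5, -3.7]
opening: 0.454
```

Emit:
{"fn": "arm_command", "kwargs": {"translation": [[0.14, -0.14, -0.28], [0.28, -0.28, -0.56], [0.41, -0.41, -0.85], [0.41, -0.41, -0.85]], "rotation": [[-0.03, -0.01, 0], [-0.06, -0.02, 0], [-0.08, -0.03, 0], [-0.08, -0.03, 0]], "grip": [1, 1, 1, 1]}}

```text
time_s: 11.1
position: [0.5455, -0.1168, 0.2177]
tcp_rot: [[-0.303, 0.814, -0.497], [0.168, -0.467, -0.868], [-0.938, -0.346, 0.005]]
force: [-0.9, -0.3, -3.4]
opening: 0.459
```

```bash
python3 log.py; sed -i 's/cw(-.16/cw(-.152/g' w4.py;python3 w4.py 2
```

```text
11.1 [-17.8  41.9 135.7 192.3  67.4 -90.8] [ 0.5455 -0.1168  0.2177] [-0.9 -0.3 -3.4] 0.459
[[-0.303, 0.814, -0.497], [0.168, -0.467, -0.868], [-0.938, -0.346, 0.005]]
tr [0.29, -0.2, -0.67] rot [-0.08, -0.02, 0.0] q [-11, 45, 136, 194, 71, -90] e0.0000 dq1 deg5
tr [0.21, -0.2, -0.7] rot [-0.16, -0.06, 0.0] q [-8, 48, 137, 187, 75, -89] e0.0000 dq1 deg10
tr [0.42, 0.13, -0.52] rot [-0.18, -0.07, 0.0] q [-11, 55, 138, 173, 83, -92] e0.0000 dq2 deg12
tr [0.21, 0.08, 0.0] rot [0.0, 0.0, 0.0] q [-11, 59, 137, 173, 86, -92] e0.0000 dq0 deg0
```

Emit:
{"fn": "arm_command", "kwargs": {"translation": [[0.1, -0.07, -0.22], [0.2, -0.14, -0.45], [0.29, -0.2, -0.67], [0.29, -0.2, -0.67]], "rotation": [[-0.03, -0.01, 0], [-0.06, -0.02, 0], [-0.08, -0.02, 0], [-0.08, -0.02, 0]], "grip": [1, 1, 1, 1]}}

```text
time_s: 11.5
position: [0.5527, -0.0605, 0.2022]
tcp_rot: [[-0.309, 0.852, -0.422], [0.149, -0.395, -0.906], [-0.939, -0.343, -0.005]]
force: [-0.7, -0.8, -3.7]
opening: 0.46
```

Emit:
{"fn": "arm_command", "kwargs": {"translation": [[0.07, -0.07, -0.23], [0.14, -0.14, -0.46], [0.21, -0.2, -0.7], [0.21, -0.2, -0.7]], "rotation": [[-0.05, -0.02, 0], [-0.1, -0.04, 0], [-0.16, -0.06, 0], [-0.16, -0.06, 0]], "grip": [1, 1, 1, 1]}}

```text
time_s: 11.9
position: [0.5574, -0.0023, 0.1928]
tcp_rot: [[-0.329, 0.909, -0.256], [0.09, -0.24, -0.967], [-0.94, -0.342, -0.003]]
force: [-0.5, -1.4, -4.1]
opening: 0.456
```

Emit:
{"fn": "arm_command", "kwargs": {"translation": [[0.14, 0.04, -0.17], [0.28, 0.08, -0.35], [0.42, 0.13, -0.52], [0.42, 0.13, -0.52]], "rotation": [[-0.06, -0.02, 0], [-0.12, -0.04, 0], [-0.18, -0.07, 0], [-0.18, -0.07, 0]], "grip": [1, 1, 1, 1]}}

```text
time_s: 12.3
position: [0.5669, 0.0368, 0.1569]
tcp_rot: [[-0.341, 0.938, -0.061], [0.018, -0.058, -0.998], [-0.94, -0.342, 0.002]]
force: [-0.4, -1.1, -3.1]
opening: 0.457
```

```bash
python3 log.py; python3 w4.py 5
python3 - <<'E'
from w3 import *
from h import *
from crop import *
c={n:cap(n,n+'4.png') for n in('side','top')}
for t in('bracket_eye','bracket_center'):
    u={}
    for n in c:
        r=models.spot_point(n,t)
        if r: u[n]=np.array(r[0]['point'])*[640,480]; print(t,n,u[n].round(1),r[0]['conf'])
    if len(u)==2: print(tri(c['side'],u['side'],c['top'],u['top']))
p,R,q=st(); g=p+.003*R[:,1]; print('grasp',g,'pred eye',g+[0.0008,0,.078])
E0=g+np.array([.0008,0,.078])
Rz=Ro.from_euler('z',-3.2,degrees=True).as_matrix()
def ov(n):
    im=c[n]['image'].copy()
    th=np.linspace(0,2*np.pi,60)
    for xx in(-.01,.01):
        for r,col in((.028,(0,0,255)),(.017,(0,255,0))):
            P=E0+(Rz@np.array([xx+0*th,r*np.cos(th),r*np.sin(th)])).T
            cv2.polylines(im,[ (proj(c[n],P)*8).astype(int)],True,col,1,cv2.LINE_AA,3)
    F=np.array([[-28,-32],[28,-32],[28,32],[-28,32]])/1e3
    P=g+(Rz@np.c_[F,np.full(4,-.037)].T).T
    cv2.polylines(im,[(proj(c[n],P)*8).astype(int)],True,(255,0,255),1,cv2.LINE_AA,3)
    H=[cw(-.08,0,.225),cw(-.065,0,.205),cw(.06,0,.205)]
    cv2.polylines(im,[(proj(c[n],np.array(H))*8).astype(int)],False,(0,0,255),1,cv2.LINE_AA,3)
    return im
put(crop(ov('side'),230,150,160,150,4)[:, :600],0,0)
put(crop(ov('top'),290,180,48,90,4),605,0)
cv2.imwrite('pics/c5.png',A)
E
```

```text
12.3 [-11.3  55.1 137.6 172.7  82.6 -91.9] [0.5669 0.0368 0.1569] [-0.4 -1.1 -3.1] 0.457
[[-0.341, 0.938, -0.061], [0.018, -0.058, -0.998], [-0.94, -0.342, 0.002]]
tr [0.23, 0.07, -0.06] rot [-0.01, 0.0, -0.0] q [-11, 59, 137, 173, 86, -92] e0.0000 dq0 deg0
bracket_eye side [310.  229.2] 0.72
bracket_eye top [155.6 279.6] 0.63
(array([0.4501654, 0.2728565, 0.5229836]), np.float64(58.28794134643488))
bracket_center side [308.8 238.6] 0.96
bracket_center top [468.3 210.2] 0.63
(array([ 0.81942305, -0.40392336, -0.33356948]), np.float64(32.2038737336523))
grasp [0.56899237 0.03835811 0.1583608 ] pred eye [0.56979237 0.03835811 0.2363608 ]
```

View pics/c5.png

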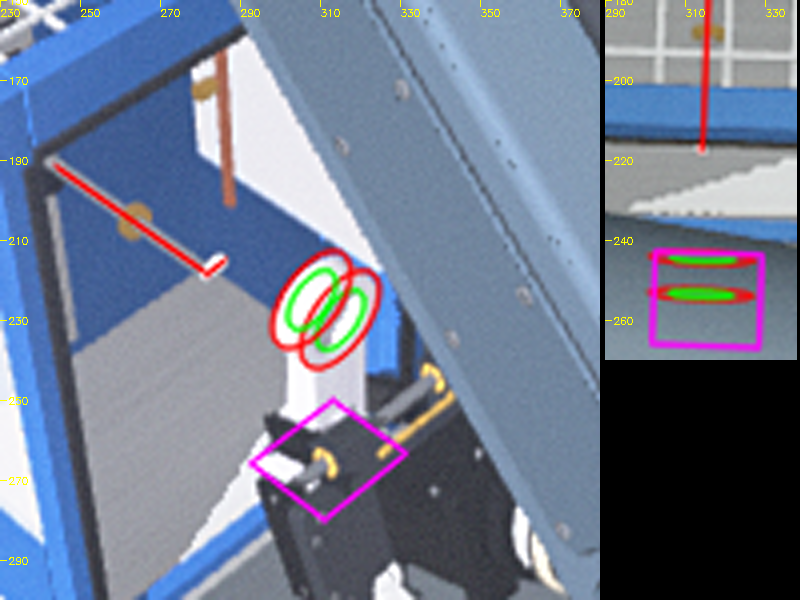

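Emit:
{"fn": "arm_command", "kwargs": {"translation": [[0.1, 0.03, 0], [0.1, 0.03, 0], [0.1, 0.03, 0]], "rotation": [[0, 0, 0], [0, 0, 0], [0, 0, 0]], "grip": [1, 1, 1]}}

```text
time_s: 12.9
position: [0.5656, 0.039, 0.1497]
tcp_rot: [[-0.341, 0.938, -0.056], [0.017, -0.054, -0.998], [-0.94, -0.341, 0.002]]
force: [-0.8, -0.3, -3.4]
opening: 0.454
```

```bash
python3 log.py
cat > w5.py <<'E'
from w3 import *
from h import cap
G=[]
for i in range(4):
    cap('side'); p,R,q=st(); G.append(p+.003*R[:,1])
print(np.array(G).round(4).tolist())
g=np.mean(G,0); C=np.array([cx,cy,0]); xa=cw(1,0,0)-C; ya=cw(0,1,0)-C
print('cab coords of grasp',((g-C)@xa).round(4),((g-C)@ya).round(4),g[2].round(4),'heading',np.degrees(np.arctan2(R[1,1],R[0,1])).round(2))
s=R.T@xa/.08; z=R.T@[0,0,1]/.08; yy=R.T@ya/.08
print('per 10mm x',(s*.01).round(3),'z',(z*.01).round(3),'y',(yy*.01).round(3))
E
python3 w5.py; python3 w4.py 5
```

```text
12.9 [-11.1  56.6 137.7 172.6  84.3 -92.1] [0.5656 0.039  0.1497] [-0.8 -0.3 -3.4] 0.454
[[-0.341, 0.938, -0.056], [0.017, -0.054, -0.998], [-0.94, -0.341, 0.002]]
[[0.5684, 0.0388, 0.1489], [0.5684, 0.0388, 0.149], [0.5684, 0.0388, 0.1491], [0.5684, 0.0388, 0.1492]]
cab coords of grasp -0.1527 -0.0027 0.149 heading -3.27
per 10mm x [-0.043  0.118 -0.   ] z [-0.118 -0.043  0.   ] y [-0.    -0.    -0.125]
tr [0.14, 0.06, -0.03] rot [-0.0, 0.0, -0.0] q [-11, 59, 137, 173, 86, -92] e0.0000 dq0 deg0
```

Emit:
{"fn": "arm_command", "kwargs": {"translation": [[0.07, 0.03, -0.02], [0.15, 0.05, -0.035], [0.15, 0.05, -0.035]], "rotation": [[0, 0, 0], [0, 0, 0], [0, 0, 0]], "grip": [1, 1, 1]}}

```text
time_s: 13.4
position: [0.5654, 0.042, 0.1361]
tcp_rot: [[-0.342, 0.938, -0.056], [0.017, -0.053, -0.998], [-0.94, -0.342, 0.002]]
force: [0.3, -0.0, -4.1]
opening: 0.459
```

Emit:
{"fn": "arm_command", "kwargs": {"translation": [[-0.06, 0.17, 0], [-0.12, 0.34, 0], [-0.17, 0.48, 0], [-0.21, 0.59, 0], [-0.21, 0.59, 0]], "rotation": [[0, 0, 0], [0, 0, 0], [0, 0, 0], [0, 0, 0], [0, 0, 0]], "grip": [1, 1, 1, 1, 1]}}

```text
time_s: 13.9
position: [0.6165, 0.0388, 0.1378]
tcp_rot: [[-0.338, 0.94, -0.056], [0.017, -0.054, -0.998], [-0.941, -0.338, 0.002]]
force: [0.1, 0.5, -4.1]
opening: 0.457
```

```bash
python3 w5.py;  python3 - <<'E'
from w3 import *
from h import *
from crop import *
c=cap('side','side5.png'); c2=cap('top')
im=c['image'].copy(); 
put(crop(im,250,180,75,90,8)[:600],0,0)
put(crop(c2['image'],285,180,48,60,4),605,0)
cv2.imwrite('pics/c6.png',A)
p,R,q=st(); g=p+.003*R[:,1]
print(proj(c,[g+[.0008,0,.078],cw(-.08,0,.225),cw(-.065,0,.205)]).round(1).tolist())
E
```

```text
[[0.6183, 0.0388, 0.1363], [0.6178, 0.0389, 0.136], [0.6175, 0.0389, 0.1358], [0.6174, 0.0389, 0.1357]]
cab coords of grasp -0.1034 0.0001 0.1359 heading -3.27
per 10mm x [-0.043  0.117 -0.   ] z [-0.117 -0.043  0.   ] y [-0.    -0.    -0.125]
[[293.6, 224.0], [285.8, 214.7], [281.4, 218.1]]
```

View pics/c6.png

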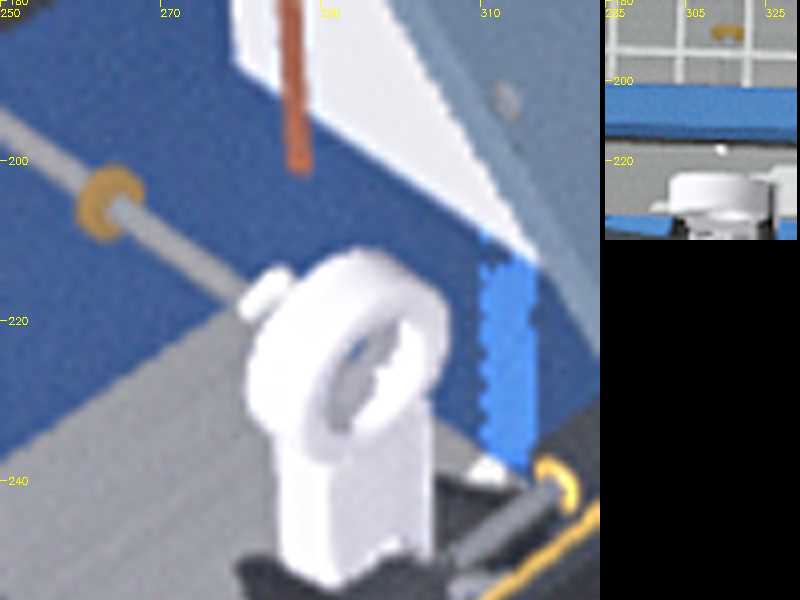

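Emit:
{"fn": "arm_command", "kwargs": {"translation": [[-0.03, 0.09, 0], [-0.065, 0.18, 0], [-0.1, 0.27, 0], [-0.135, 0.365, 0], [-0.135, 0.365, 0]], "rotation": [[0, 0, 0], [0, 0, 0], [0, 0, 0], [0, 0, 0], [0, 0, 0]], "grip": [1, 1, 1, 1, 1]}}

```text
time_s: 14.7
position: [0.6482, 0.0369, 0.1384]
tcp_rot: [[-0.337, 0.94, -0.056], [0.017, -0.054, -0.998], [-0.941, -0.337, 0.002]]
force: [0.6, -0.4, -3.8]
opening: 0.455
```

```bash
python3 w5.py; python3 log.py
```

```text
[[0.6502, 0.0369, 0.137], [0.6495, 0.037, 0.1367], [0.6492, 0.037, 0.1364], [0.649, 0.0371, 0.1363]]
cab coords of grasp -0.0716 0.0 0.1366 heading -3.27
per 10mm x [-0.043  0.117 -0.   ] z [-0.117 -0.043  0.   ] y [-0.    -0.    -0.125]
14.9 [ -9.   52.9 125.3 174.2  68.2 -89.9] [0.6462 0.0372 0.1373] [ 0.1 -0.3 -4.1] 0.457
[[-0.341, 0.938, -0.056], [0.017, -0.054, -0.998], [-0.94, -0.341, 0.002]]
```

Emit:
{"fn": "arm_command", "kwargs": {"translation": [[-0.02, 0.1, 0], [-0.03, 0.2, 0], [-0.045, 0.28, 0], [-0.057, 0.34, 0], [-0.057, 0.34, 0]], "rotation": [[0, 0, 0], [0, 0, 0], [0, 0, 0], [0, 0, 0], [0, 0, 0]], "grip": [1, 1, 1, 1, 1]}}

```text
time_s: 15.4
position: [0.6746, 0.0355, 0.1327]
tcp_rot: [[-0.339, 0.939, -0.056], [0.017, -0.054, -0.998], [-0.941, -0.339, 0.002]]
force: [-0.5, 0.4, -4.4]
opening: 0.459
```

```bash
python3 w5.py; python3 log.py
```

```text
[[0.6768, 0.0354, 0.1315], [0.6764, 0.0355, 0.1314], [0.6762, 0.0355, 0.1313], [0.6761, 0.0355, 0.1313]]
cab coords of grasp -0.0447 -0.0 0.1314 heading -3.27
per 10mm x [-0.043  0.117 -0.   ] z [-0.117 -0.043  0.   ] y [-0.    -0.    -0.125]
15.6 [ -8.6  52.7 121.3 174.5  64.1 -89.5] [0.6733 0.0357 0.1323] [ 0.1  1.  -3.8] 0.455
[[-0.341, 0.938, -0.056], [0.017, -0.054, -0.998], [-0.94, -0.341, 0.002]]
```

Emit:
{"fn": "arm_command", "kwargs": {"translation": [[0.05, 0.06, 0], [0.1, 0.09, 0], [0.15, 0.11, 0], [0.15, 0.11, 0], [0.15, 0.11, 0]], "rotation": [[0, 0, 0], [0, 0, 0], [0, 0, 0], [0, 0, 0], [0, 0, 0]], "grip": [1, 1, 1, 1, 1]}}

```text
time_s: 16.1
position: [0.6777, 0.0353, 0.1177]
tcp_rot: [[-0.341, 0.938, -0.056], [0.017, -0.054, -0.998], [-0.94, -0.341, 0.002]]
force: [-0.6, -0.0, -4.9]
opening: 0.456
```

```bash
python3 w5.py; python3 log.py
```

```text
[[0.6805, 0.0352, 0.1169], [0.6806, 0.0352, 0.1171], [0.6806, 0.0352, 0.1172], [0.6806, 0.0352, 0.1173]]
cab coords of grasp -0.0405 -0.0001 0.1172 heading -3.27
per 10mm x [-0.043  0.118 -0.   ] z [-0.118 -0.043  0.   ] y [-0.    -0.    -0.125]
16.3 [ -8.5  54.6 120.4 174.6  65.1 -89.6] [0.6778 0.0353 0.1183] [ 0.  -0.1 -4.4] 0.457
[[-0.34, 0.939, -0.056], [0.017, -0.054, -0.998], [-0.94, -0.34, 0.002]]
```

Emit:
{"fn": "arm_command", "kwargs": {"translation": [[0.018, 0.006, 0], [0.018, 0.006, 0], [0.018, 0.006, 0]], "rotation": [[0, 0, 0], [0, 0, 0], [0, 0, 0]], "grip": [1, 1, 1]}}

```text
time_s: 16.6
position: [0.6778, 0.0353, 0.1167]
tcp_rot: [[-0.34, 0.939, -0.056], [0.017, -0.054, -0.998], [-0.94, -0.341, 0.002]]
force: [0.1, -0.2, -3.1]
opening: 0.455
```

Emit:
{"fn": "arm_command", "kwargs": {"translation": [[0.018, 0.006, 0], [0.018, 0.006, 0], [0.018, 0.006, 0]], "rotation": [[0, 0, 0], [0, 0, 0], [0, 0, 0]], "grip": [1, 1, 1]}}

```text
time_s: 16.9
position: [0.6783, 0.0353, 0.1163]
tcp_rot: [[-0.337, 0.94, -0.056], [0.017, -0.054, -0.998], [-0.941, -0.338, 0.002]]
force: [-0.0, 1.3, 0.9]
opening: 0.458
```

```bash
python3 w5.py; python3 log.py
```

```text
[[0.6811, 0.0351, 0.1153], [0.6811, 0.0351, 0.1153], [0.6811, 0.0351, 0.1152], [0.6811, 0.0351, 0.1152]]
cab coords of grasp -0.04 -0.0001 0.1152 heading -3.27
per 10mm x [-0.042  0.118 -0.   ] z [-0.118 -0.042  0.   ] y [-0.    -0.    -0.125]
17.1 [ -8.5  55.  120.3 174.6  65.6 -89.7] [0.6783 0.0353 0.1162] [-0.3 -0.8  2.1] 0.458
[[-0.337, 0.94, -0.056], [0.017, -0.054, -0.998], [-0.941, -0.338, 0.002]]
```

Emit:
{"fn": "arm_command", "kwargs": {"translation": [[0, 0, 0], [0, 0, 0], [0, 0, 0], [0, 0, 0], [0, 0, 0]], "rotation": [[0, 0, 0], [0, 0, 0], [0, 0, 0], [0, 0, 0], [0, 0, 0]], "grip": [-0.3, -0.7, -1, -1, -1]}}

```text
time_s: 17.6
position: [0.6777, 0.0353, 0.115]
tcp_rot: [[-0.34, 0.939, -0.056], [0.017, -0.054, -0.998], [-0.94, -0.341, 0.002]]
force: [0.3, -0.1, 0.1]
opening: 0.828
```

Emit:
{"fn": "arm_command", "kwargs": {"translation": [[0, 0, 0], [0, 0, 0], [0, 0, 0]], "rotation": [[0, 0, 0], [0, 0, 0], [0, 0, 0]], "grip": [-1, -1, -1]}}

```text
time_s: 17.9
position: [0.6777, 0.0353, 0.1151]
tcp_rot: [[-0.34, 0.939, -0.056], [0.017, -0.054, -0.998], [-0.94, -0.341, 0.002]]
force: [-0.6, 0.3, 0.4]
opening: 0.987
```

```bash
python3 log.py;  python3 - <<'E'
from h import *
from crop import *
c=cap('side','side6.png'); c2=cap('top')
put(crop(c['image'],230,170,120,115,5)[:575],0,0)
put(crop(c2['image'],285,180,48,70,4),605,0)
cv2.imwrite('pics/c7.png',A)
E
```

```text
17.9 [ -8.5  55.  120.4 174.6  65.5 -89.7] [0.6777 0.0353 0.1151] [-0.6  0.3  0.4] 0.987
[[-0.34, 0.939, -0.056], [0.017, -0.054, -0.998], [-0.94, -0.341, 0.002]]
```

View pics/c7.png

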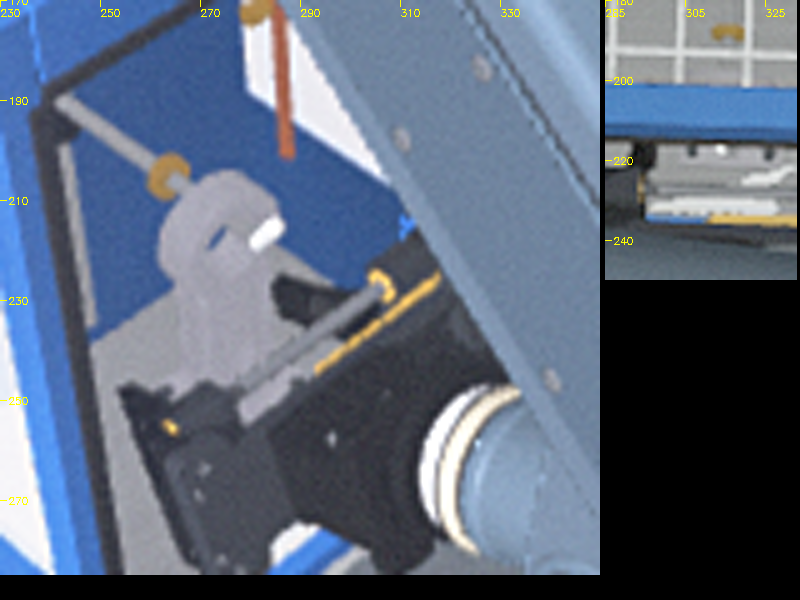

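Emit:
{"fn": "arm_command", "kwargs": {"translation": [[0.04, -0.12, 0], [0.1, -0.28, 0], [0.17, -0.48, 0], [0.24, -0.66, 0], [0.24, -0.66, 0]], "rotation": [[0, 0, 0], [0, 0, 0], [0, 0, 0], [0, 0, 0], [0, 0, 0]], "grip": [-1, -1, -1, -1, -1]}}

```text
time_s: 18.5
position: [0.6199, 0.0387, 0.1141]
tcp_rot: [[-0.344, 0.937, -0.056], [0.018, -0.053, -0.998], [-0.939, -0.345, 0.002]]
force: [0.5, -0.5, 0.6]
opening: 1.001
```

Emit:
{"fn": "arm_command", "kwargs": {"translation": [[0.07, -0.2, 0], [0.14, -0.4, 0], [0.2, -0.57, 0], [0.22, -0.62, 0], [0.22, -0.62, 0]], "rotation": [[0, 0, 0], [0, 0, 0], [0, 0, 0], [0, 0, 0], [0, 0, 0]], "grip": [-1, -1, -1, -1, -1]}}

```text
time_s: 19.0
position: [0.5695, 0.0413, 0.115]
tcp_rot: [[-0.34, 0.939, -0.057], [0.017, -0.054, -0.998], [-0.94, -0.341, 0.002]]
force: [0.2, 0.7, -0.6]
opening: 1.002
```

```bash
python3 w5.py; python3 log.py
cat > fitv.py <<'E'
from h import *
from scipy.optimize import least_squares
c={n:cap(n,n+'7.png') for n in('side','top')}
for t in('lever_knob','valve'):
    for n in c: print(t,n,[((np.array(x['point'])*[640,480]).round(1).tolist(),round(x['conf'],2)) for x in models.spot_point(n,t)[:2]])
from crop import *
put(crop(c['side']['image'],150,355,100,100,5)[:,:400],0,0)
put(crop(c['top']['image'],138,245,72,80,5),405,0)
put(cv2.resize(c['side']['image'][150:300,220:320],(150,225),interpolation=cv2.INTER_CUBIC)[:195],650,405)
cv2.imwrite('pics/c8.png',A)
E
python3 fitv.py
```

```text
[[0.5727, 0.0411, 0.1142], [0.5729, 0.0411, 0.1145], [0.5729, 0.0412, 0.1147], [0.5728, 0.0412, 0.1148]]
cab coords of grasp -0.1484 -0.0001 0.1146 heading -3.28
per 10mm x [-0.042  0.118 -0.   ] z [-0.118 -0.042  0.   ] y [-0.    -0.    -0.125]
19.2 [-10.5  62.4 136.2 173.2  88.6 -92.4] [0.57   0.0413 0.1158] [0.2 0.2 0.3] 1.001
[[-0.338, 0.939, -0.056], [0.017, -0.054, -0.998], [-0.941, -0.339, 0.002]]
lever_knob side [([270.3, 262.0], 0.73), ([189.2, 384.7], 0.59)]
lever_knob top [([155.6, 279.0], 0.72)]
valve side [([187.3, 383.0], 0.73), ([211.6, 425.4], 0.65)]
valve top [([178.7, 282.5], 0.76)]
```

View pics/c8.png

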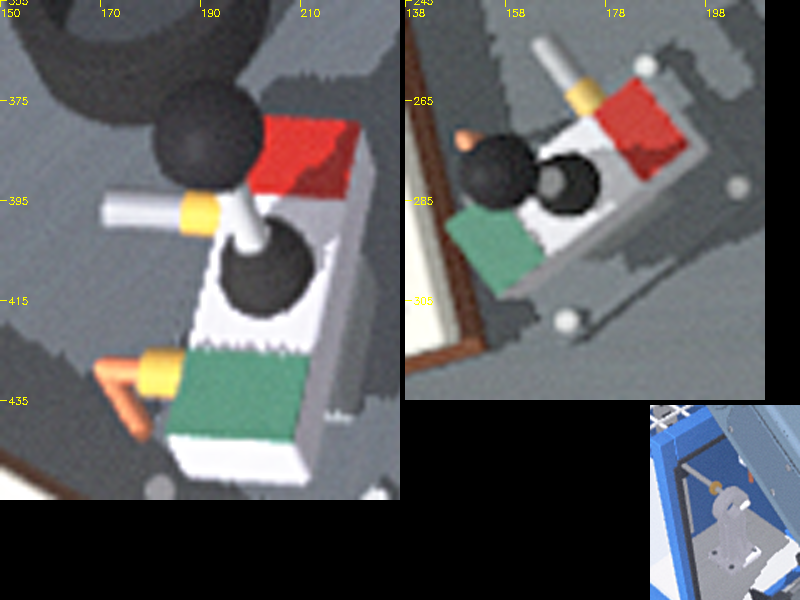

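```bash
cat > w6.py <<'E'
from w3 import *
from h import *
c={n:cap(n) for n in('side','top')}
K,e=tri(c['side'],(191.6,382.2),c['top'],(156.8,279.3)); print('knob',K.round(4),e.round(2))
A_=atz(c['top'],(159,304),.08);B_=atz(c['top'],(198.6,274.8),.08); d=(A_-B_)[:2]; print('len',np.linalg.norm(d),'az green',np.degrees(np.arctan2(d[1],d[0])))
L=atz(c['side'],(211.5,451),.08);M2=atz(c['side'],(222.5,379.5),.08); d2=(L-M2)[:2]; print('side edge len',np.linalg.norm(d2),np.degrees(np.arctan2(d2[1],d2[0])))
az=np.degrees(np.arctan2(d[1],d[0])); b=atz(c['top'],(171.4,281.6),.095); print('boot',b, 'lever lateral',(K-b)[:2])
E
python3 w6.py
```

```text
knob [0.5139 0.3971 0.1878] 0.56
len 0.11885024216828059 az green 125.70789952308006
side edge len 0.13019606618941518 130.3885791446856
boot [0.51309861 0.38957283 0.095     ] lever lateral [0.00079075 0.00755468]
```

```bash
cat > w7.py <<'E'
from w3 import *
hd=36; g=np.array([np.cos(np.radians(126)),np.sin(np.radians(126))]); h=np.array([np.cos(np.radians(hd)),np.sin(np.radians(hd))])
K=np.array([.514,.397])
def P(s,z=.19,a=20,hd=36): # s: finger centre displacement from knob centre along green
    return (np.r_[K+s*g-.008*h,z],tool(hd,a,1))
W=[((.57,.09,.15),tool(5,25,1)),((.56,.16,.2),tool(18,30,1)),((.56,.24,.2),tool(30,25,1)),P(-.08),P(-.04),P(.0)]
if __name__=='__main__': plan(W[int(sys.argv[1]):])
E
python3 w7.py 0
```

```text
tr [-0.4, -0.21, -0.6] rot [-0.13, -0.05, -0.08] q [-8, 50, 136, 167, 71, -91] e0.0000 dq2 deg10
tr [-0.55, -0.31, -0.88] rot [-0.19, -0.1, -0.08] q [-5, 36, 132, 153, 49, -84] e0.0000 dq3 deg14
tr [-0.15, 0.27, -0.94] rot [-0.18, -0.09, 0.08] q [0, 40, 130, 147, 56, -84] e0.0000 dq1 deg13
tr [-0.09, 0.5, -0.98] rot [-0.09, -0.04, 0.08] q [10, 45, 127, 152, 62, -86] e0.0000 dq1 deg8
tr [0.0, -0.0, -0.5] rot [0.0, 0.0, 0.0] q [15, 45, 127, 158, 63, -87] e0.0000 dq1 deg0
tr [-0.0, 0.0, -0.5] rot [0.0, 0.0, 0.0] q [22, 45, 127, 165, 62, -88] e0.0000 dq1 deg0
```

Emit:
{"fn": "arm_command", "kwargs": {"translation": [[-0.13, -0.08, -0.2], [-0.27, -0.15, -0.4], [-0.4, -0.21, -0.6], [-0.4, -0.21, -0.6]], "rotation": [[-0.04, -0.02, -0.03], [-0.09, -0.03, -0.06], [-0.13, -0.05, -0.08], [-0.13, -0.05, -0.08]], "grip": [1, 1, 1, 1]}}

```text
time_s: 20.0
position: [0.567, 0.0905, 0.1537]
tcp_rot: [[-0.413, 0.906, 0.091], [-0.037, 0.083, -0.996], [-0.91, -0.415, -0.0]]
force: [0.3, 0.2, 0.9]
opening: 0.719
```

Emit:
{"fn": "arm_command", "kwargs": {"translation": [[-0.18, -0.1, -0.29], [-0.36, -0.2, -0.58], [-0.55, -0.31, -0.88], [-0.55, -0.31, -0.88]], "rotation": [[-0.06, -0.03, -0.03], [-0.12, -0.06, -0.05], [-0.19, -0.1, -0.08], [-0.19, -0.1, -0.08]], "grip": [1, 1, 1, 1]}}

```text
time_s: 20.4
position: [0.5572, 0.1602, 0.2043]
tcp_rot: [[-0.463, 0.83, 0.311], [-0.154, 0.27, -0.951], [-0.873, -0.488, 0.003]]
force: [0.1, -0.9, -0.2]
opening: 0.357
```

Emit:
{"fn": "arm_command", "kwargs": {"translation": [[-0.05, 0.09, -0.31], [-0.1, 0.18, -0.62], [-0.15, 0.27, -0.94], [-0.15, 0.27, -0.94]], "rotation": [[-0.06, -0.03, 0.03], [-0.12, -0.06, 0.05], [-0.18, -0.09, 0.08], [-0.18, -0.09, 0.08]], "grip": [1, 1, 1, 1]}}

```text
time_s: 20.8
position: [0.5568, 0.239, 0.199]
tcp_rot: [[-0.364, 0.785, 0.501], [-0.208, 0.456, -0.865], [-0.908, -0.42, -0.003]]
force: [0.4, 0.2, 0.1]
opening: 0.028
```

```bash
python3 log.py; python3 w7.py 3
```

```text
20.8 [ -0.2  40.2 130.  146.8  56.8 -83.9] [0.5568 0.239  0.199 ] [0.4 0.2 0.1] 0.028
[[-0.364, 0.785, 0.501], [-0.208, 0.456, -0.865], [-0.908, -0.42, -0.003]]
tr [-0.11, 0.49, -0.97] rot [-0.09, -0.04, 0.08] q [10, 45, 127, 152, 62, -86] e0.0000 dq1 deg8
tr [0.0, -0.0, -0.5] rot [0.0, 0.0, 0.0] q [15, 45, 127, 158, 63, -87] e0.0000 dq1 deg0
tr [-0.0, 0.0, -0.5] rot [0.0, 0.0, 0.0] q [22, 45, 127, 165, 62, -88] e0.0000 dq1 deg0
```

Emit:
{"fn": "arm_command", "kwargs": {"translation": [[-0.04, 0.16, -0.32], [-0.08, 0.33, -0.65], [-0.11, 0.49, -0.97], [-0.11, 0.49, -0.97]], "rotation": [[-0.03, -0.01, 0.03], [-0.06, -0.03, 0.05], [-0.09, -0.04, 0.08], [-0.09, -0.04, 0.08]], "grip": [1, 1, 1, 1]}}

```text
time_s: 21.2
position: [0.5513, 0.3264, 0.1906]
tcp_rot: [[-0.277, 0.76, 0.588], [-0.202, 0.552, -0.809], [-0.939, -0.343, 0.0]]
force: [0.3, -1.0, -0.5]
opening: 0.007
```

```bash
cat > w8.py <<'E'
from w7 import *
from h import cap
for i in range(2): cap('side')
p,R,q=st(); gg=p+.003*R[:,1]; d=gg[:2]-(K-.008*h)
s=bot.read_state(); F=s['force']
print('s mm',(d@g*1000).round(1),'fwd mm',(d@h*1000).round(1),'z',gg[2].round(4),'-z az',np.degrees(np.arctan2(-R[1,2],-R[0,2])).round(1),'force green/fwd/z',(F[:2]@g).round(1),(F[:2]@h).round(1),F[2].round(1),'t',s['time_s'].round(2),s['opening'])
E
python3 w8.py
```

```text
Traceback (most recent call last):
  File "w8.py", line 6, in <module>
    print('s mm',(d@g*1000).round(1),'fwd mm',(d@h*1000).round(1),'z',gg[2].round(4),'-z az',np.degrees(np.arctan2(-R[1,2],-R[0,2])).round(1),'force green/fwd/z',(F[:2]@g).round(1),(F[:2]@h).round(1),F[2].round(1),'t',s['time_s'].round(2),s['opening'])
                                                                                                                                                                                                                          ^^^^^^^^^^^^^^^^^
AttributeError: 'float' object has no attribute 'round'
```

Emit:
{"fn": "arm_command", "kwargs": {"translation": [[0, 0, -0.15], [0, 0, -0.3], [0, 0, -0.45], [0, 0, -0.45]], "rotation": [[0, 0, 0], [0, 0, 0], [0, 0, 0], [0, 0, 0]], "grip": [1, 1, 1, 1]}}

```text
time_s: 21.7
position: [0.5301, 0.3538, 0.1926]
tcp_rot: [[-0.277, 0.761, 0.586], [-0.202, 0.551, -0.81], [-0.94, -0.342, 0.001]]
force: [0.0, 0.5, -0.3]
opening: 0.003
```

```bash
sed -i "s/s\['time_s'\].round(2)/s['time_s']/" w8.py; python3 w8.py
```

```text
s mm -45.5 fwd mm -0.9 z 0.1918 -z az 125.8 force green/fwd/z 0.2 -0.2 0.5 t 21.8 0.006702761830229513
```

Emit:
{"fn": "arm_command", "kwargs": {"translation": [[0, 0, -0.08], [0, 0, -0.16], [0, 0, -0.24], [0, 0, -0.24]], "rotation": [[0, 0, 0], [0, 0, 0], [0, 0, 0], [0, 0, 0]], "grip": [1, 1, 1, 1]}}

```text
time_s: 22.2
position: [0.5189, 0.3708, 0.1929]
tcp_rot: [[-0.274, 0.761, 0.588], [-0.202, 0.552, -0.809], [-0.94, -0.341, 0.002]]
force: [0.2, -0.2, -0.1]
opening: 0.003
```

```bash
python3 w8.py
```

```text
s mm -24.6 fwd mm -0.6 z 0.1918 -z az 126.0 force green/fwd/z -0.3 -0.6 0.9 t 22.3 0.00472590855626699
```

Emit:
{"fn": "arm_command", "kwargs": {"translation": [[0, 0, -0.08], [0, 0, -0.16], [0, 0, -0.18], [0, 0, -0.18]], "rotation": [[0, 0, 0], [0, 0, 0], [0, 0, 0], [0, 0, 0]], "grip": [1, 1, 1, 1]}}

```text
time_s: 22.7
position: [0.511, 0.382, 0.1932]
tcp_rot: [[-0.274, 0.762, 0.587], [-0.201, 0.552, -0.809], [-0.94, -0.34, 0.002]]
force: [1.3, -1.6, 1.7]
opening: 0.007
```

```bash
python3 w8.py
python3 - <<'E'
from w7 import *
from h import *
from crop import *
c=cap('side'); t=cap('top')
put(crop(c['image'],150,335,100,110,4),0,0); put(crop(t['image'],130,240,90,80,4),410,0)
cv2.imwrite('pics/c9.png',A)
E
```

```text
s mm -10.7 fwd mm -0.4 z 0.192 -z az 126.0 force green/fwd/z -2.2 -1.9 1.8 t 22.8 0.003662857216305223
```

View pics/c9.png

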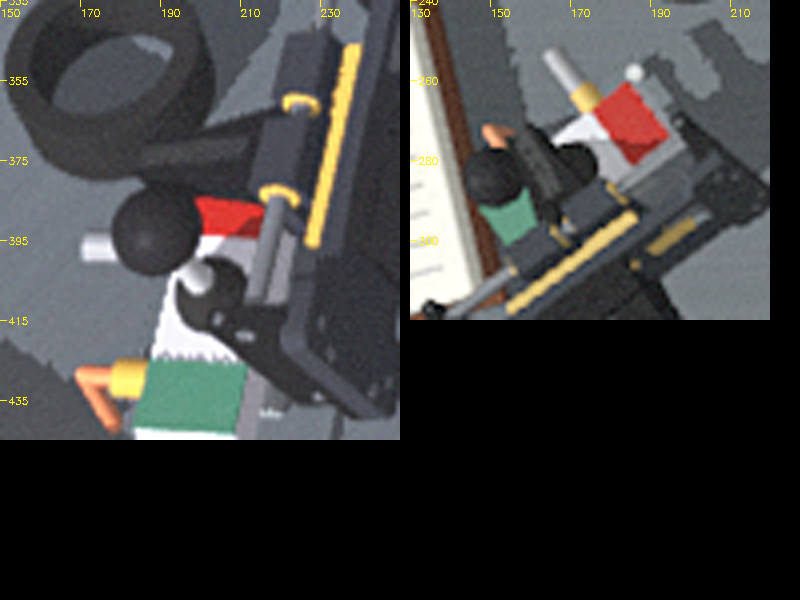

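Emit:
{"fn": "arm_command", "kwargs": {"translation": [[0, 0, 0.1], [0, 0, 0.2], [0, 0, 0.3], [0, 0, 0.4], [0, 0, 0.4]], "rotation": [[0, 0, 0], [0, 0, 0], [0, 0, 0], [0, 0, 0], [0, 0, 0]], "grip": [1, 1, 1, 1, 1]}}

```text
time_s: 23.4
position: [0.5309, 0.3545, 0.1926]
tcp_rot: [[-0.275, 0.762, 0.586], [-0.201, 0.55, -0.81], [-0.94, -0.341, 0.002]]
force: [0.1, -0.5, -0.4]
opening: 0.006
```

Emit:
{"fn": "arm_command", "kwargs": {"translation": [[0, 0.08, 0], [0, 0.15, 0], [0, 0.15, 0]], "rotation": [[0, 0, 0], [0, 0, 0], [0, 0, 0]], "grip": [1, 1, 1]}}

```text
time_s: 23.7
position: [0.5395, 0.3633, 0.1888]
tcp_rot: [[-0.273, 0.761, 0.588], [-0.202, 0.553, -0.809], [-0.941, -0.34, 0.003]]
force: [-0.2, 0.6, -0.4]
opening: 0.006
```

Emit:
{"fn": "arm_command", "kwargs": {"translation": [[0, 0, -0.1], [0, 0, -0.2], [0, 0, -0.3], [0, 0, -0.3]], "rotation": [[0, 0, 0], [0, 0, 0], [0, 0, 0], [0, 0, 0]], "grip": [1, 1, 1, 1]}}

```text
time_s: 24.1
position: [0.5238, 0.3831, 0.189]
tcp_rot: [[-0.274, 0.76, 0.589], [-0.202, 0.553, -0.808], [-0.94, -0.34, 0.002]]
force: [-0.1, -2.0, 1.7]
opening: 0.006
```

```bash
python3 w8.py
```

```text
s mm -18.0 fwd mm 10.6 z 0.1879 -z az 126.0 force green/fwd/z -1.7 -0.7 0.7 t 24.2 0.005321097945972663
```

Emit:
{"fn": "arm_command", "kwargs": {"translation": [[0, 0, -0.08], [0, 0, -0.16], [0, 0, -0.22], [0, 0, -0.22]], "rotation": [[0, 0, 0], [0, 0, 0], [0, 0, 0], [0, 0, 0]], "grip": [1, 1, 1, 1]}}

```text
time_s: 24.6
position: [0.5141, 0.3964, 0.1884]
tcp_rot: [[-0.275, 0.761, 0.587], [-0.202, 0.552, -0.809], [-0.94, -0.342, 0.002]]
force: [1.5, -5.1, 1.1]
opening: 0.004
```

```bash
python3 w8.py; python3 w8.py
python3 - <<'E'
from h import *
c={n:cap(n,n+'9.png') for n in('side','top')}
for n in c: print(n,[((np.array(x['point'])*[640,480]).round(1).tolist(),round(x['conf'],2)) for x in models.spot_point(n,'lever_knob')[:2]])
E
```

```text
s mm -1.0 fwd mm 10.5 z 0.1874 -z az 126.0 force green/fwd/z -4.8 -2.5 0.8 t 24.7 0.007171734409371147
s mm -1.2 fwd mm 10.5 z 0.1875 -z az 125.9 force green/fwd/z -4.1 -2.7 0.8 t 24.8 0.006424883594861792
side [([185.2, 399.6], 0.69)]
top [([146.6, 287.7], 0.55), ([311.1, 231.6], 0.25)]
```

Emit:
{"fn": "arm_command", "kwargs": {"translation": [[0, 0, -0.04], [0, 0, -0.08], [0, 0, -0.08], [0, 0, -0.08], [0, 0, -0.08]], "rotation": [[0, 0, 0], [0, 0, 0], [0, 0, 0], [0, 0, 0], [0, 0, 0]], "grip": [1, 1, 1, 1, 1]}}

```text
time_s: 25.5
position: [0.5109, 0.4006, 0.1878]
tcp_rot: [[-0.277, 0.761, 0.586], [-0.202, 0.55, -0.81], [-0.939, -0.343, 0.002]]
force: [1.5, -6.2, -1.1]
opening: 0.009
```

```bash
python3 w8.py
python3 - <<'E'
from h import *
from crop import *
c={n:cap(n,n+'10.png') for n in('side','top')}
import numpy as np
K=np.array([.514,.397]); g=np.array([np.cos(np.radians(126)),np.sin(np.radians(126))])
# black-blob mask near predictions for several tilts
for th in(0,.2,.3,.36,.4):
    X=np.r_[K+g*.105*np.sin(th),.084+.105*np.cos(th)]; print(th,[proj(c[n],X)[0].round(1).tolist() for n in c])
for n in c: print(n,[((np.array(x['point'])*[640,480]).round(1).tolist(),round(x['conf'],2)) for x in models.spot_point(n,'lever_knob')[:2]])
put(crop(c['side']['image'],150,345,100,100,4),0,0); put(crop(c['top']['image'],125,245,90,75,4),410,0)
cv2.imwrite('pics/c10.png',A)
E
```

```text
s mm 4.7 fwd mm 10.4 z 0.1868 -z az 125.9 force green/fwd/z -5.7 -1.5 -1.4 t 25.6 0.005752535776056374
0 [[192.0, 381.8], [156.5, 279.0]]
0.2 [[188.9, 394.6], [149.2, 284.6]]
0.3 [[187.5, 401.4], [145.9, 287.4]]
0.36 [[186.7, 405.5], [144.1, 289.0]]
0.4 [[186.3, 408.3], [142.9, 290.1]]
side [([183.7, 404.8], 0.69)]
top [([144.7, 286.8], 0.66), ([318.5, 204.9], 0.28)]
```

View pics/c10.png

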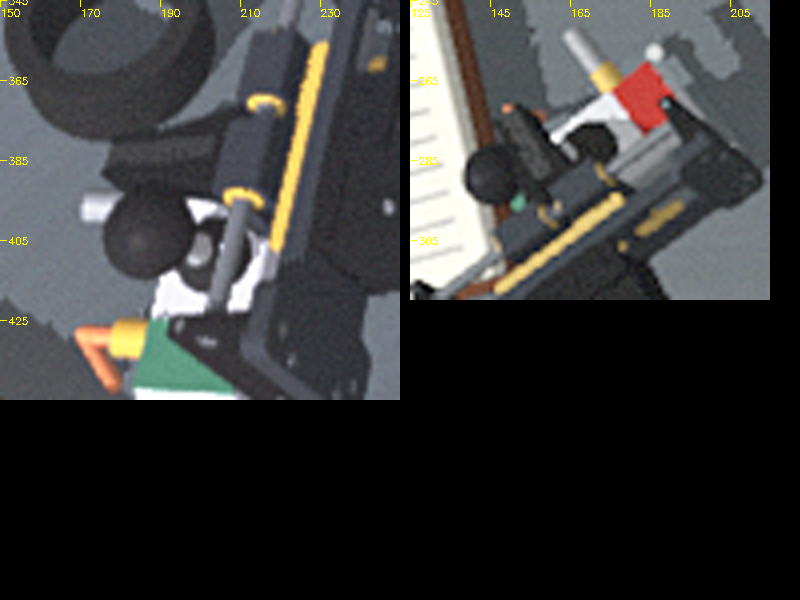

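Emit:
{"fn": "arm_command", "kwargs": {"translation": [[0, 0, -0.02], [0, 0, -0.02], [0, 0, -0.02], [0, 0, -0.02], [0, 0, -0.02]], "rotation": [[0, 0, 0], [0, 0, 0], [0, 0, 0], [0, 0, 0], [0, 0, 0]], "grip": [1, 1, 1, 1, 1]}}

```text
time_s: 26.3
position: [0.51, 0.4017, 0.1876]
tcp_rot: [[-0.278, 0.762, 0.586], [-0.203, 0.55, -0.811], [-0.939, -0.344, 0.002]]
force: [2.0, -6.7, -1.3]
opening: 0.005
```

Emit:
{"fn": "arm_command", "kwargs": {"translation": [[0, 0, 0], [0, 0, 0], [0, 0, 0], [0, 0, 0]], "rotation": [[0, 0, 0], [0, 0, 0], [0, 0, 0], [0, 0, 0]], "grip": [1, 1, 1, 1]}}

```text
time_s: 26.7
position: [0.5101, 0.4017, 0.1876]
tcp_rot: [[-0.277, 0.762, 0.586], [-0.203, 0.55, -0.811], [-0.939, -0.343, 0.002]]
force: [1.4, -5.2, -2.1]
opening: 0.004
```

Emit:
{"fn": "arm_command", "kwargs": {"translation": [[0, 0, 0.07], [0, 0, 0.14], [0, 0, 0.21], [0, 0, 0.28], [0, 0, 0.35]], "rotation": [[0, 0, 0], [0, 0, 0], [0, 0, 0], [0, 0, 0], [0, 0, 0]], "grip": [1, 1, 1, 1, 1]}}

```text
time_s: 27.2
position: [0.5265, 0.38, 0.1887]
tcp_rot: [[-0.274, 0.76, 0.589], [-0.202, 0.553, -0.808], [-0.94, -0.341, 0.002]]
force: [-0.1, 0.0, -0.1]
opening: 0.003
```

Emit:
{"fn": "arm_command", "kwargs": {"translation": [[0, 0, 0.07], [0, 0, 0.14], [0, 0, 0.3], [0, 0, 0.5], [0, 0, 0.8]], "rotation": [[0, 0, 0], [0, 0, 0], [0, 0, 0], [0, 0, 0], [0, 0, 0]], "grip": [1, 1, 1, 1, 1]}}

```text
time_s: 27.7
position: [0.5632, 0.3288, 0.1887]
tcp_rot: [[-0.274, 0.759, 0.59], [-0.203, 0.554, -0.807], [-0.94, -0.341, 0.002]]
force: [-0.5, 0.0, -0.2]
opening: 0.006
```

Emit:
{"fn": "arm_command", "kwargs": {"translation": [[-0.1, -0.1, 0.1], [-0.3, -0.2, 0.1], [-0.5, -0.3, 0.1], [-0.5, -0.3, 0.1], [-0.5, -0.3, 0.1]], "rotation": [[0, 0, 0], [0, 0, 0], [0, 0, 0], [0, 0, 0], [0, 0, 0]], "grip": [1, 1, 1, 1, 1]}}

```text
time_s: 28.2
position: [0.5613, 0.3166, 0.2348]
tcp_rot: [[-0.274, 0.761, 0.588], [-0.202, 0.552, -0.809], [-0.94, -0.341, 0.003]]
force: [0.1, -0.4, -0.2]
opening: 0.006
```

```bash
python3 w8.py
python3 - <<'E'
from w3 import *
from h import *
c={n:cap(n,n+'11.png') for n in('side','top')}
for t in('lever_knob','bracket_center','bracket_eye','water_bottle','spanner','tape_roll'):
    for n in c: print(t,n,[((np.array(x['point'])*[640,480]).round(1).tolist(),round(x['conf'],2)) for x in models.spot_point(n,t)[:2]])
ey=cw(-.04,0,.192)
print('exp eye/center',[proj(c[n],[ey,ey-[0,0,.0435]]).round(1).tolist() for n in c])
# compare with initial images: knob region and other objects
for n,rs in(('side',{'knob':(165,360,50,50),'valve':(165,395,60,60),'tape':(155,325,50,25),'hook':(235,180,60,80)}),('top',{'knob':(140,262,45,35),'tape':(172,198,48,44),'spanner':(300,255,40,80),'bottle':(450,180,55,48)})):
    a=cv2.imread(f'pics/{n}0.png').astype(int); b=c[n]['image'].astype(int)
    for k_,(x,y,w,h_) in rs.items(): print(n,k_,np.abs(a-b)[y:y+h_,x:x+w].mean().round(1))
E
```

```text
s mm -92.7 fwd mm 1.7 z 0.2328 -z az 126.0 force green/fwd/z 0.1 0.1 0.2 t 28.3 0.004418749293796816
lever_knob side [([189.4, 383.6], 0.9)]
lever_knob top [([155.6, 279.1], 0.63)]
bracket_center side [([277.0, 228.0], 0.92)]
bracket_center top [([316.5, 205.3], 0.67), ([152.6, 280.6], 0.31)]
bracket_eye side [([273.3, 219.2], 0.95), ([295.9, 225.2], 0.39)]
bracket_eye top [([316.4, 201.7], 0.57)]
water_bottle side []
water_bottle top [([467.5, 209.0], 0.63)]
spanner side []
spanner top [([318.3, 291.5], 0.95)]
tape_roll side [([182.8, 357.3], 0.64)]
tape_roll top [([196.8, 222.2], 0.6)]
exp eye/center [[[273.9, 216.8], [275.2, 230.7]], [[314.7, 202.7], [315.2, 206.2]]]
side knob 5.2
side valve 5.4
side tape 5.0
side hook 12.5
top knob 14.5
top tape 5.1
top spanner 11.1
top bottle 5.4
```

```bash
python3 -c "
from rig import bot
print(bot.hand_in())"
```

```text
the job is handed in; nothing more can be done
None
```

The bracket is hanging by its eye on the hook in the cabinet. The lever was tilted to the green side, held for over a second and let spring back upright. I handed the job in at about 28 s on the robot's clock; no verdict came back.

- **Hanging:** I gripped the bracket's web with the hand nearly level and took it in through the front opening. The wrist force stayed at the bracket's weight (about 4 N) until the hook took the load. After I opened the gripper, the bracket stayed on the hook and I backed out without any force showing.
- **Lever:** My first push caught the knob on the fingertip edge. It tilted part way to green, so I eased off, moved the fingers 12 mm further forward and pushed again. The second push reached about 0.35 rad (estimated from the pictures and about 6 N of push), held for roughly 1.5 s. I then drew back slowly so the lever would not swing to red.
- **Last checks:** The knob is back within about 3 pixels of where it started. The bracket's eye is within about 2.5 pixels of where it should hang. The bottle, tape and spanner show no movement in the top view. In the side view the arm hid the bottle and spanner, so I could not confirm those two there.
- **Cabinet contact:** I judged this from the planned clearances and from the force readings, which showed no sign of contact. I had no direct measure of it.

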